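Load and clamp the nail-salon steriliser

TASK

Get the steriliser ready to run: first set the empty tray squarely down on its rails, over the wing nut, so that the tray's end presses the switch lever down; then lay every loose steel instrument from the desk in the tray's troughs, below the rim; then seat the cover flat on the tray with its slot over the nut and pedestal, and last spin the wing nut clockwise down onto the cover until it is snug. Leave the bottles and the jar where they stand.

Things in the scene. Friction and masses are not known exactly. Their poses are not given: they have to be found in the camera images.
- steriliser: Low white bench steriliser with a black deck, fixed, 250 (own x) x 216 (own y) x 50 mm high; origin at the centre of its underside, on the desk, z up. Two cross rails carry the tray 60 mm above the desk. Eight guide tabs, tops 73 mm above the desk, lean outwards and leave the seated tray about 4 mm all round at rail level, about 8 mm at their tops.
- pedestal (a point): Top centre of the steriliser's oblong steel pedestal, at the exact centre of the deck, 106 mm above the desk; 46 mm along the steriliser's x by 14 mm along y. A stud with a brass wing nut rises from it. Axes as the steriliser's.
- lever (a joint): Tray switch lever, a steel blade with roller hinged on a black block at the middle of the deck's +x end, pointing inwards and up. Rad: 0 = free, roller top 75 mm above the desk; about 0.45 = pressed down by the underside of the end of a tray standing on the rails. Under 1 N presses it; the tray's weight holds it down.
- wing_nut: Brass wing nut on the stud: upright bar 44 mm long, 9 mm thick, 26 mm tall, hub 18 mm diameter. Origin on the stud axis at the nut's underside; it rises and sinks with the nut but its axes do not turn. Fully backed off it is 116 mm above the desk, 8 mm clear of a seated cover. Never comes off.
- nut_turn (a joint): Turn of the wing nut, rad, growing clockwise seen from above, which lowers it 1.7 mm per rad. 0 = backed off, bar along the steriliser's x in line with the pedestal, so tray and cover pass over it (starts within 0.1 of this). Meets a seated cover at about 4.7, bar then across the slot; turn on until it resists; hard stop at 5.2. Friction 0.03 Nm; stays where left.
- tray_c (a point): Centre, half-way up, of the steel tray: open on top, 190 (own x) x 180 (own y) x 42 mm, walls and floor 4 mm, 0.28 kg. Through its middle an opening, x +-54, y +-22 mm, walled to rim height. On each side a trough along x, inside y = 26 to 86 mm and -26 to -86, 186 long, 38 deep. Seated: x along the steriliser's x, either way round, rim 102 mm above the desk.
- tray_grip (a point): Top centre of one of the tray's two grip walls, which close the ends of its middle opening: solid, 9 mm thick in the tray's x, 52 mm wide in y, 42 mm tall. This one is at tray x = +58.5 mm, its twin at x = -58.5. Beyond it the tray's end wall is cut down to 10 mm for 60 mm of its width, to leave room for a finger. Axes as tray_c.
- cover_c (a point): Centre, half-way up, of the aluminium cover: plate 200 (own x) x 188 (own y) x 6 mm with two ribs on top, 30 mm high in all, 0.25 kg. Central oblong slot, 54 along x by 22 along y, passes over the nut and round the pedestal with 4 mm to spare. Fits either way round, x along the steriliser's x; seated its underside lies on the tray's rim, 102 mm above the desk.
- cover_rib (a point): Top centre of one of the cover's two black grip ribs: upright, 12 mm thick in the cover's x, 60 mm long in y, 24 mm above the plate. This one is at cover x = +76 mm, its twin at x = -76. Axes as cover_c.
- pusher_c (a point): Centre of a steel cuticle pusher, lying flat: square grip 80 x 13 x 14 mm high about the centre, with a narrow blade at each end, 132 mm long along own x. 70 g. May be absent.
- rasp_c (a point): Centre of a steel foot rasp, lying flat: dark square grip 70 x 13 x 14 mm high about the centre, 20 mm wide rasp blade at the +x end, 128 mm long along own x. 70 g. May be absent.
- nipper_c (a point): Centre of steel nail nippers, lying flat: middle 50 x 13 x 14 mm high, 24 mm wide jaws at +x, two handle legs at -x, 116 mm long along own x. 70 g. May be absent.
- scraper_c (a point): Centre of a steel scraper, lying flat: square grip 90 x 13 x 14 mm high about the centre, 26 mm wide thin blade at +x, 125 mm long along own x. 70 g. May be absent.
- polish_a: Bystander: amber polish bottle, 36 mm diameter, 75 mm tall, origin under its centre.
- polish_b: Bystander: white polish bottle, 36 mm diameter, 75 mm tall, origin under its centre.
- lotion: Bystander: white lotion bottle, 60 mm diameter, 130 mm tall, origin under its centre.
- cream_jar: Bystander: cream jar, 70 mm diameter, 50 mm tall, origin under its centre.

How it is judged (in metres and radians):
On the way, in this order (a step that is already met when the one before it is completed fails the run):
1. the empty tray stands in the steriliser on its rails, let go, and holds the switch lever down (x of tray_c in the frame of steriliser between -0.009 and 0.009 m and y of tray_c in the frame of steriliser between -0.009 and 0.009 m and z of tray_c in the frame of steriliser below 0.085 m and angle between the x axis of tray_c and the x axis of steriliser, either way round below 0.1 rad and angle between tray_c's own z axis and vertical below 0.05 rad and value of joint lever above 0.36 rad and contact force between the fingers and anything else below 0.1 N), for 0.3 s.
2. every instrument lies inside the tray, below its rim, and the lever is still down (x of pusher_c in the frame of tray_c between -0.088 and 0.088 m and y of pusher_c in the frame of tray_c between -0.086 and 0.086 m and z of pusher_c in the frame of tray_c between -0.021 and 0.021 m and x of rasp_c in the frame of tray_c between -0.088 and 0.088 m and y of rasp_c in the frame of tray_c between -0.086 and 0.086 m and z of rasp_c in the frame of tray_c between -0.021 and 0.021 m and x of nipper_c in the frame of tray_c between -0.088 and 0.088 m and y of nipper_c in the frame of tray_c between -0.086 and 0.086 m and z of nipper_c in the frame of tray_c between -0.021 and 0.021 m and x of scraper_c in the frame of tray_c between -0.088 and 0.088 m and y of scraper_c in the frame of tray_c between -0.086 and 0.086 m and z of scraper_c in the frame of tray_c between -0.021 and 0.021 m and value of joint lever above 0.36 rad), for 0.3 s.
3. the cover lies flat on the tray, its slot round the pedestal, before the nut is tightened (x of cover_c in the frame of steriliser between -0.01 and 0.01 m and y of cover_c in the frame of steriliser between -0.01 and 0.01 m and z of cover_c in the frame of steriliser below 0.121 m and angle between cover_c's own z axis and vertical below 0.04 rad and value of joint lever above 0.36 rad and value of joint nut_turn below 1 rad), for 0.3 s.
At the end, for the whole second after the job is handed in: Tray on the rails (within 9 mm, 0.1 rad of the steriliser's centre and axis), lever over 0.36; all instruments in the tray below its rim; cover flat on it (within 10 mm of centre, under 4 mm high, tilt under 0.04); nut past 4.4 rad, bearing on the cover with over 1 N (all of step 2 and x of tray_c in the frame of steriliser between -0.009 and 0.009 m and y of tray_c in the frame of steriliser between -0.009 and 0.009 m and z of tray_c in the frame of steriliser below 0.085 m and angle between the x axis of tray_c and the x axis of steriliser, either way round below 0.1 rad and angle between tray_c's own z axis and vertical below 0.05 rad and x of cover_c in the frame of steriliser between -0.01 and 0.01 m and y of cover_c in the frame of steriliser between -0.01 and 0.01 m and z of cover_c in the frame of steriliser below 0.121 m and angle between cover_c's own z axis and vertical below 0.04 rad and value of joint nut_turn above 4.4 rad and contact force between wing_nut and anything else above 1 N); the robot touches nothing.
It fails at once if a bystander bottle or jar is moved more than 4 cm or tipped over (distance of any of polish_a, polish_b, lotion, cream_jar from where it was at the start of the episode above 0.04 m or angle between any of polish_a, polish_b, lotion, cream_jar's own z axis and vertical above 0.5 rad).
Of pusher, rasp, nipper, scraper only 2 to 4 are there at a start; the rules pass over those that are not, and their reading is None.
At some moment in a run one of pusher, rasp, nipper, scraper, cover may be knocked a few centimetres aside while the robot is not near it.
It also fails if it takes over 210 s, if anything falls off the work surface, if the arm or the gripper's body presses on something with over 40 N, if the wrist force passes 120 N, or if a joint passes its speed limit or range.

ROBOT

A 6-joint arm with a two-finger parallel gripper is mounted at the origin on the work surface. World frame = base frame: x ahead of the robot, y to its left, z up, the work surface at z = 0. Lengths are in m, angles in degrees, forces in N, time in s.
With the tool pointing down it reaches from about 0.25 to 0.725 m from the base axis. Payload 9.7 kg.
Tool frame: the origin (TCP) lies on the centre line of the jaws, within the pads' length; the fingertips stand 22 mm ahead of it and the grasp point (between the pads) lies 3 mm ahead of it; z points along the fingers, y is the direction in which the jaws open and shut (so a half turn about z gives the same grasp; the last joint's range is limited). The gripper opens to 85 mm and grips with 20 to 120 N. Pads are 22 mm wide; open, the fingers measure 114 mm over their backs; the gripper's body (76 mm by 85 mm) begins 54 mm behind the grasp point. The pads swing forward as they close: fully open they stand 13 mm farther back than shut.
Start: joints at [73.912, 4.979, 10.078, 95.1, 0, 90], TCP at [0.152, 0.528, 0.253] pointing down, gripper open.
Joint ranges: [-179.16, 179.16], [-48.56, 103.87], [-65.8, 70.77], [-126.05, 130.52], [-82.76, 87.17], [-180, 180]. Speed limits (degrees/s): [127.2, 127.2, 147.25, 180, 180, 180].

INTERFACE

Orientations are given as [roll, pitch, yaw] about the fixed x, y, z axes, in that order (R = Rz(yaw) Ry(pitch) Rx(roll)).
In Python, from workcell import monitor, eyes, job gives the robot as it stands. The module is installed in compiled form; this text tells all that it offers.
- The arm moves only by the tool drive_tool, never from a script. Its argument "plan" is a list of rows, each a list of 3 entries, a list of its own where there are three numbers: the opening, from 0 (shut) to 1 (fully open), then the shift along the world's x, y, z in m, then the turn about the world's z in degrees. In form: [[gripper, [x, y, z], yaw], ...]. A call has 1 to 10 rows; each row shifts and turns the commanded pose from where the row before left it; what a row does not reach is not made up. A row lasts 1/8 s, in which the tool goes at most 62.5 mm and 10.7 degrees, less where a joint would pass 70% of its speed; a pose out of reach is approached as far as the arm can. A call is refused whole if a number of a shift passes 0.0625 or a number of a turn 10.7, either way. A call with a gripper value outside its range is refused whole. The fingers move at their own pace and stop on an object; "grip_force" is the grip in N (left out, the last holds). Time passes only in rows, so rows that do not move let the fingers close. It gives the time, the measured TCP pose, the force and the opening at its end, in the units of the state.
- monitor.get_obs(): the state, without advancing time (a new reading comes with each control period).
- eyes.camera(name): name is "side" or "top" or "wrist"; returns (picture, depth): 420x560x3 uint8, red, green, blue; 420x560 float32, m along the optical axis (not along the pixel's ray), 0 where there is no reading.
- eyes.camera_params(name): a dict with "fx", "fy", "cx", "cy" (pixels), "extrinsics" (4x4, takes a point from world to camera coordinates); the wrist camera has in their place "mount" (4x4, takes a point from camera to tool coordinates, whose origin is the TCP and whose axes are the flange's). Camera axes: x right, y down, z forward; pixel columns grow to the right and rows downward; lengths in m; the calibration is good to about 2 mm. A picture is of the moment at which its call begins: read the wrist's pose just before it. camera_params takes no time and is no camera call.
- job.job_done(): hands the job in, once; it reports no verdict.
The state is a dict: "time": time; "q": joint angles; "qd": joint speeds; "joint_efforts": joint torques, N m; "ee_pos": TCP position; "tcp_rot": TCP orientation; "wrist_force": force on the tool from outside, world axes, zero at the start; "torque": the same for the moment, N m; "opening": finger opening in m.
Only numpy, scipy, OpenCV 4.12 (cv2) and the standard library are available. Lean on these libraries where they do the work, as an engineer would, in place of code of your own. Each camera call takes 0.05 s, during which the arm holds its last target.

## Working session

There is one attempt and no reset: what is moved stays moved. The work goes in short steps, Python scripts to look and compute and a tool call to move; the robot and the scene stay as the last step left them, time stands still between calls to the robot, and variables do not carry over. Pictures are saved under pics/ and viewed, and the job is handed in when it is done.

Besides the shell and the picture viewer there is one more tool, called as name([rows], argument=value, ...), one row to a line, values as JSON. drive_tool: Moves the arm, as the interface text tells. Its arguments: {"type":"object","properties":{"plan":{"type":"array","items":{"type":"array"}},"grip_force":{"type":"number"}},"required":["plan"]}

```bash
mkdir -p pics; ls; cat > h.py <<'E'
import numpy as np, cv2
from workcell import monitor, eyes, job
from scipy.spatial.transform import Rotation as R
def snap(name, fn):
    o=monitor.get_obs()
    p,d=eyes.camera(name)
    cv2.imwrite('pics/'+fn+'.png',cv2.cvtColor(p,cv2.COLOR_RGB2BGR))
    np.savez('pics/'+fn+'.npz',p=p,d=d,pos=o['ee_pos'],rot=o['tcp_rot'])
    return p,d,o
def T(name,o=None):
    """cam->world"""
    c=eyes.camera_params(name)
    K=(c['fx'],c['fy'],c['cx'],c['cy'])
    if name=='wrist':
        W=np.eye(4); W[:3,:3]=R.from_euler('xyz',o['tcp_rot'],degrees=True).as_matrix(); W[:3,3]=o['ee_pos']
        return K,W@np.array(c['mount'])
    return K,np.linalg.inv(np.array(c['extrinsics']))
def cloud(name,d,o=None):
    K,M=T(name,o)
    v,u=np.mgrid[0:d.shape[0],0:d.shape[1]]
    P=np.stack([(u-K[2])/K[0]*d,(v-K[3])/K[1]*d,d,np.ones_like(d)],-1)
    return (P@M.T)[...,:3]
def ray(name,u,v,z,o=None):
    K,M=T(name,o)
    r=M[:3,:3]@np.array([(u-K[2])/K[0],(v-K[3])/K[1],1]); c=M[:3,3]
    return c+r*(z-c[2])/r[2]
E
python3 - <<'E'
from h import *
for n in ['side','top','wrist']:
    p,d,o=snap(n,n+'0'); 
    print(n,T(n,o)[1].round(3).tolist(),T(n,o)[0])
print(monitor.get_obs())
E
```

```text
pics
side [[0.986, -0.089, 0.141, 0.41], [-0.166, -0.592, 0.789, -0.859], [0.013, -0.801, -0.598, 0.764], [0.0, 0.0, 0.0, 1.0]] (440.20487928309103, 440.20487928309103, 279.35790858661466, 209.86568099251625)
top [[0.022, -0.982, 0.185, 0.328], [-0.999, -0.027, -0.026, 0.021], [0.031, -0.184, -0.982, 1.299], [0.0, 0.0, 0.0, 1.0]] (525.8946177398685, 525.8946177398685, 273.9610618394825, 206.50944057795772)
wrist [[0.278, 0.909, 0.312, 0.072], [0.961, -0.262, -0.093, 0.552], [-0.003, 0.325, -0.946, 0.373], [0.0, 0.0, 0.0, 1.0]] (354.83277215274563, 354.83277215274563, 282.7919700789284, 209.51731780727894)
{'time': 0.15, 'q': array([ 7.39104322e+01,  5.00394510e+00,  1.00455295e+01,  9.50995384e+01,
       -1.85491589e-03,  8.99994595e+01]), 'qd': array([ 0.00131   , -0.17350282,  0.12365216, -0.00140678, -0.19922147,
       -0.06805169]), 'joint_efforts': array([ 3.62895807e-04, -5.20759821e+01,  4.65046656e+01,  1.39135821e-02,
       -2.10674682e-05, -3.67724070e-06]), 'ee_pos': array([0.15239384, 0.52831116, 0.25275091]), 'tcp_rot': array([-1.79942046e+02,  1.85436828e-03,  1.63910974e+02]), 'wrist_force': array([ 1.22126663, -0.05946896,  0.25697027]), 'torque': array([ 0.02627737, -0.020952  ,  0.02578065]), 'opening': 0.08559395627302391}
```

View pics/top0.png

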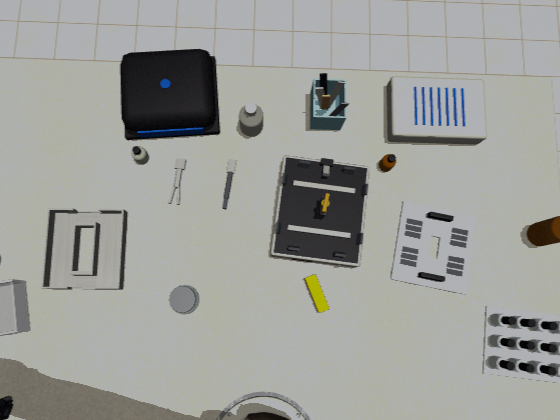

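View pics/side0.png

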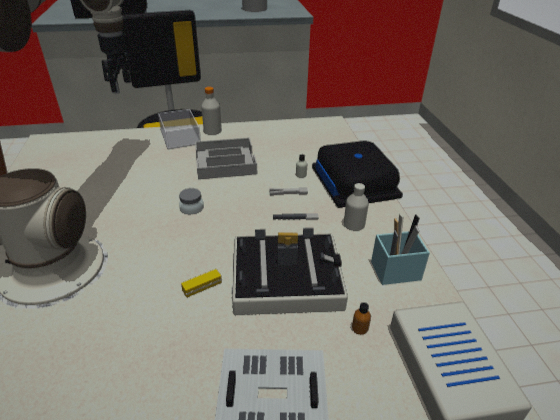

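View pics/wrist0.png

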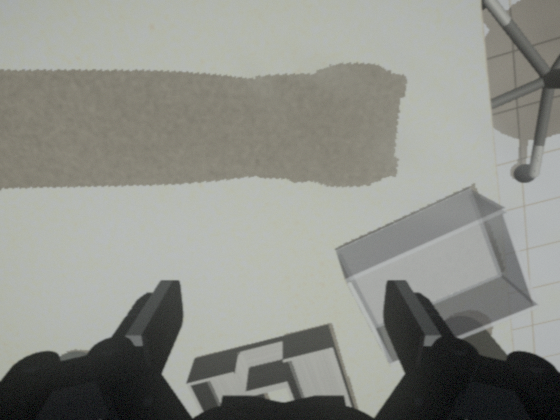

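```bash
cat > m.py <<'E'
from h import *
z=np.load('pics/top0.npz');d=z['d'];p=z['p']
P=cloud('top',d)
def rep(n,u0,v0,u1,v1,zl,zh,plane=None):
    m=np.zeros(d.shape,bool); m[v0:v1,u0:u1]=1
    m&=(P[...,2]>zl)&(P[...,2]<zh)&(d>0)
    q=P[m]
    r=cv2.minAreaRect(q[:,:2].astype(np.float32)*1000)
    print(n,m.sum(),'rect',np.round(r[0],1),np.round(r[1],1),round(r[2],1),'mean',(q.mean(0)*1000).round(1),'zq',np.percentile(q[:,2]*1000,[5,50,95]).round(1))
rep('desk',150,310,300,350,-1,1)
rep('tray',35,200,140,300,.03,.06)
rep('ster',260,145,380,275,.04,.056)
rep('ster all',260,145,380,275,.03,.2)
rep('nut',300,190,345,225,.112,.2)
rep('cover',380,190,485,300,.004,.012)
rep('coverribs',380,190,485,300,.02,.06)
rep('nip',160,150,195,212,.006,.05)
rep('rasp',215,150,245,212,.006,.05)
rep('yellow',300,270,335,320,.006,.05)
E
python3 m.py
python3 - <<'E'
import cv2
im=cv2.imread('pics/top0.png')
a=cv2.resize(im[140:280,255:395],None,fx=4,fy=4,interpolation=2)
cv2.imwrite('pics/zs.png',a)
a=cv2.resize(im[140:310,30:260],None,fx=3.4,fy=3.4,interpolation=2)
cv2.imwrite('pics/zl.png',a)
E
```

```text
desk 5980 rect [269.4  98.4] [ 92.3 360.4] 1.2 mean [269.3  97.9   0.3] zq [-4.4  0.   4.5]
tray 1240 rect [453.3 440.1] [190.7 183.1] 0.8 mean [454.1 444.   39.9] zq [31.7 40.6 45.7]
ster 7266 rect [ 559.4 -124.4] [217.3 252.4] 84.0 mean [ 552.7 -122.7   51. ] zq [46.6 51.2 54.9]
ster all 9032 rect [ 559.3 -124.4] [217.4 253.3] 83.9 mean [ 555.5 -123.1   54.3] zq [46.7 51.9 69.5]
nut 119 rect [ 560.  -124.5] [42.8 17. ] 2.5 mean [ 558.6 -123.7  137.4] zq [119.  140.2 144.4]
cover 4660 rect [ 490.9 -411.7] [264.2 281.1] 89.1 mean [ 482.3 -411.5    6.9] zq [ 4.3  6.6 10.4]
coverribs 269 rect [ 481.4 -412.3] [ 60.6 164.9] 80.0 mean [ 480.5 -411.7   29.3] zq [24.4 29.6 33.9]
nip 315 rect [632.3 227. ] [157.1  75.1] 1.5 mean [636.  230.5  12.2] zq [ 6.8 12.1 17.3]
rasp 302 rect [640.1  95.4] [149.6  68.5] 6.5 mean [634.5 102.6  11.6] zq [ 6.6 11.5 16.9]
yellow 484 rect [ 356.6 -123.7] [ 79.2 117.7] 88.2 mean [ 359.7 -119.    24.8] zq [13.7 25.5 29.9]
```

View pics/zs.png

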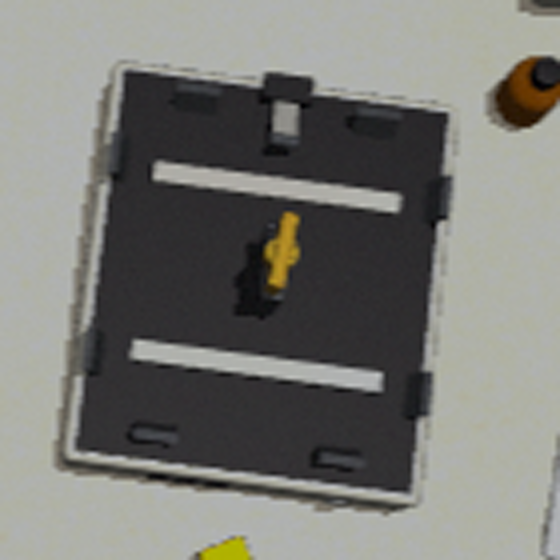

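View pics/zl.png

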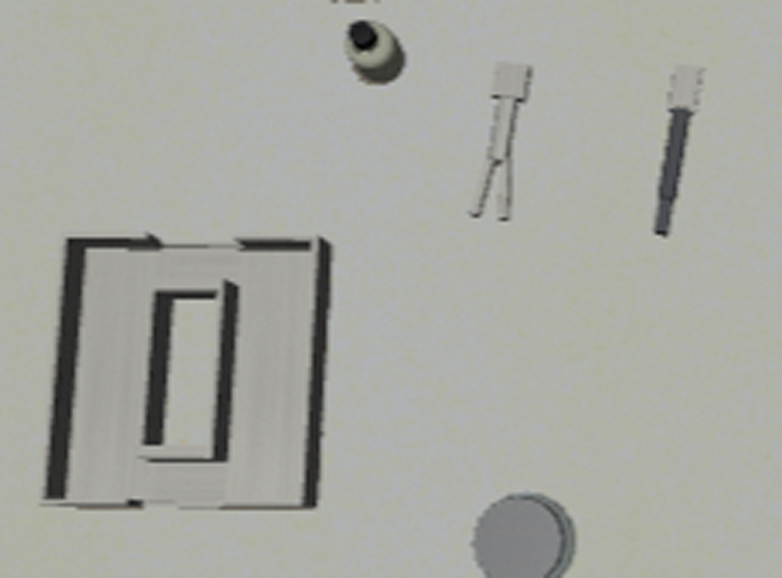

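drive_tool([
  [1,[0.03,-0.011,0],-10.4],
  [1,[0.03,-0.011,0],-10.4],
  [1,[0.03,-0.011,0],-10.4],
  [1,[0.03,-0.011,0],-10.4],
  [1,[0.03,-0.011,0],-10.4],
  [1,[0.03,-0.011,0],-10.4],
  [1,[0.03,-0.011,0],-10.4],
  [1,[0.032,-0.012,0],0],
  [1,[0,0,0],0],
  [1,[0,0,0],0],
], grip_force=80)

```text
time: 1.4
ee_pos: [0.3941, 0.4395, 0.253]
tcp_rot: [-180.0, 0.0, 91.1]
wrist_force: [-0.1, -0.5, -0.3]
opening: 0.0852
```

```bash
python3 - <<'E'
from h import *
print(np.array(eyes.camera_params('wrist')['mount']).round(3).tolist())
p,d,o=snap('wrist','w1'); print(o['ee_pos'],o['tcp_rot'],o['q'])
E
```

```text
[[-0.001, -0.945, -0.327, 0.085], [1.0, -0.001, -0.001, 0.0], [0.001, -0.327, 0.945, -0.12], [0.0, 0.0, 0.0, 1.0]]
[0.39408078 0.43950476 0.25302489] [-1.79965224e+02  1.63491475e-02  9.11070880e+01] [4.81127279e+01 1.06896568e+01 1.63970896e+01 9.57431057e+01
 1.42870933e-02 1.37005640e+02]
```

View pics/w1.png

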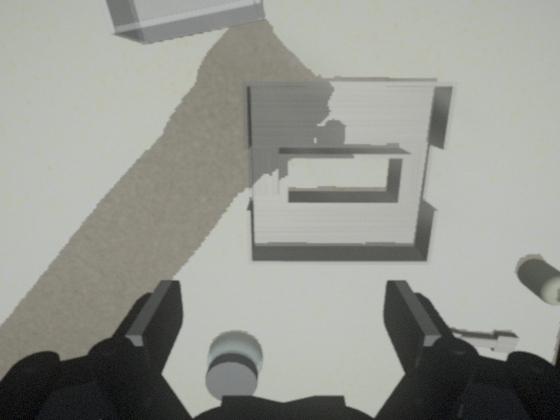

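```bash
python3 - <<'E'
from h import *
z=np.load('pics/w1.npz');o=dict(ee_pos=z['pos'],tcp_rot=z['rot'])
P=cloud('wrist',z['d'],o);d=z['d']
m=np.zeros(d.shape,bool);m[70:275,235:470]=1
m&=(P[...,2]>.034)&(P[...,2]<.06)
q=P[m]*1000
r=cv2.minAreaRect(q[:,:2].astype(np.float32));print(r,len(q),np.percentile(q[:,2],[5,50,95]))
h=np.zeros((420,560),np.uint8);h[m]=255
c=cv2.resize(h[60:280,220:480],None,fx=3,fy=3,interpolation=0);cv2.imwrite('pics/m1.png',c)
# rays on z=42: corners seen outer
for n,(u,v) in dict(tl=(246.5,80),tr=(452,86),bl=(250,262),br=(428,262)).items(): print(n,(ray('wrist',u,v,.042,o)*1000).round(1))
# grip wall points
for n,b in dict(neg=(380,450,500,510),).items():
  pass
s=(q[:,1]>425)&(q[:,1]<455)
hh=np.histogram(q[s,0],bins=np.arange(340,570,4));print([(int(b),int(a)) for a,b in zip(*hh) if a])
im=cv2.imread('pics/w1.png');cv2.imwrite('pics/w1z.png',cv2.resize(im[60:280,220:480],None,fx=3,fy=3,interpolation=2))
E
```

```text
((452.14990234375, 439.49261474609375), (190.65347290039062, 180.22598266601562), 0.791138231754303) 6101 [35.65284308 41.41141227 42.8322716 ]
tl [360.3 529.1  42. ]
tr [541.3 527.4  42. ]
bl [361.3 350.9  42. ]
br [546.5 354.5  42. ]
[(388, 100), (392, 132), (396, 72), (504, 138), (508, 131), (512, 94)]
```

View pics/w1z.png

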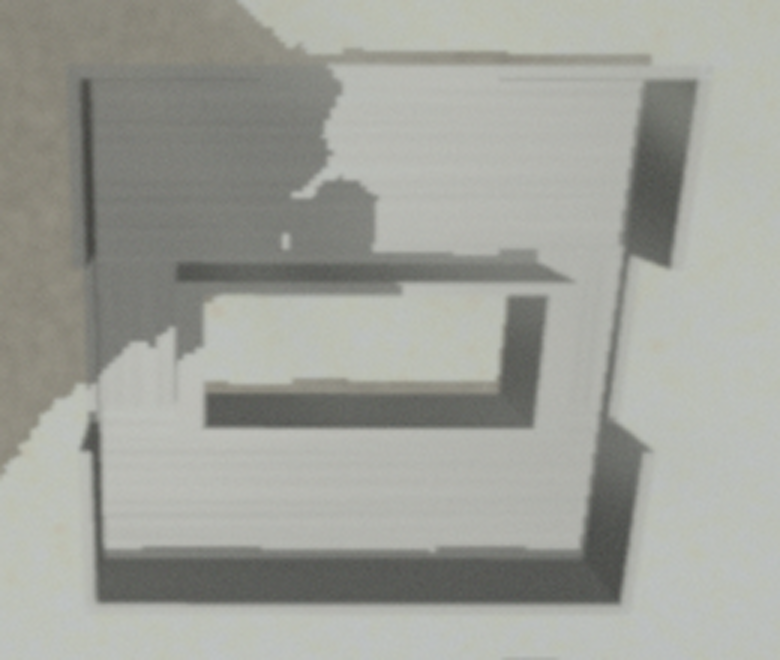

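View pics/m1.png

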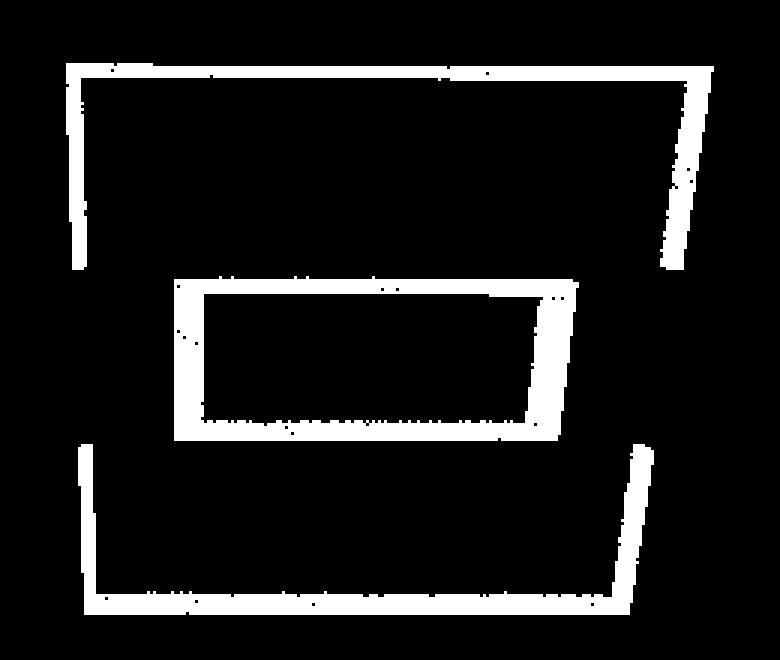

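drive_tool([
  [1,[-0.0004,-0.0008,-0.04],-0.3],
  [1,[0,0,-0.05],0],
  [1,[0,0,-0.05],0],
  [1,[0,0,-0.04],0],
  [1,[0,0,-0.02],0],
  [1,[0,0,-0.016],0],
  [1,[0,0,0],0],
  [0,[0,0,0],0],
  [0,[0,0,0],0],
  [0,[0,0,0],0],
], grip_force=80)

```text
time: 2.7
ee_pos: [0.3943, 0.4389, 0.038]
tcp_rot: [180.0, -0.0, 90.8]
wrist_force: [0.3, -1.0, -0.6]
opening: 0.0321
```

drive_tool([
  [0,[0,0,0],0],
  [0,[0,0,0],0],
  [0,[0,0,0],0],
])

```text
time: 3.08
ee_pos: [0.3942, 0.4388, 0.0377]
tcp_rot: [180.0, -0.0, 90.8]
wrist_force: [-1.1, -1.0, 4.3]
opening: 0.0075
```

drive_tool([
  [0,[0,0,0.02],0],
  [0,[0,0,0.04],0],
  [0,[0,0,0.05],0],
  [0,[0,0,0.05],0],
  [0,[0,0,0.05],0],
  [0,[0,0,0],0],
  [0,[0,0,0],0],
])

```text
time: 3.95
ee_pos: [0.3939, 0.4385, 0.2458]
tcp_rot: [-179.9, 0.1, 90.8]
wrist_force: [-0.6, -0.1, -3.3]
opening: 0.0073
```

```bash
python3 - <<'E'
from h import *
p,d,o=snap('wrist','w2'); print(o['ee_pos'],o['tcp_rot'],o['wrist_force'],o['torque'],o['opening'])
E
```

```text
[0.39387941 0.43849243 0.24584107] [-1.79929082e+02  7.46338984e-02  9.08072585e+01] [-0.57278448 -0.12905286 -3.33233874] [-0.00989346  0.12000161 -0.0133662 ] 0.007327423462737983
```

View pics/w2.png

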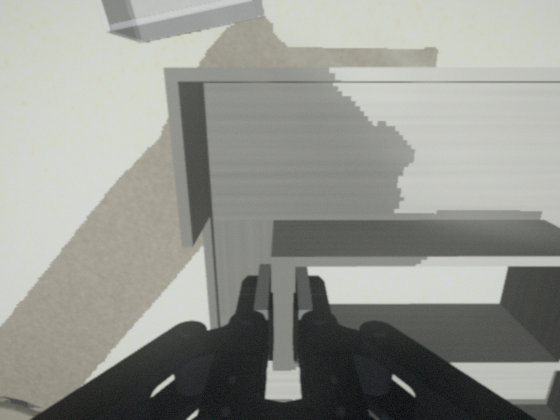

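```bash
cat > held.py <<'E'
from h import *
import sys
z=np.load('pics/%s.npz'%sys.argv[1]);o=dict(ee_pos=z['pos'],tcp_rot=z['rot'])
P=cloud('wrist',z['d'],o);d=z['d'];zr=z['pos'][2]+.005
m=(P[...,2]>zr-.012)&(P[...,2]<zr+.012)&(d>0)
m[260:,:]=0
q=P[m]*1000
A=np.c_[q[:,:2],np.ones(len(q))];k=np.linalg.lstsq(A,q[:,2],rcond=None)[0];print('plane slope',k[:2],len(q))
t=np.radians(z['rot'][2]-90);c,s=np.cos(t),np.sin(t)
l=(q[:,:2]-z['pos'][:2]*1000)@np.array([[c,-s],[s,c]])
# top edge: max ly per lx bin
X=[];Y=[]
for x in range(-30,120,5):
    a=l[(l[:,0]>x)&(l[:,0]<x+5)]
    if len(a)>3: X.append(x+2.5);Y.append(a[:,1].max())
f=np.polyfit(X,Y,1);print('edge +y: slope deg',np.degrees(np.arctan(f[0])),'at58.5',np.polyval(f,58.5),np.array(Y).round(1))
e=[]
for y in range(45,85,5):
    a=l[(l[:,1]>y)&(l[:,1]<y+5)]
    if len(a)>3:e.append(a[:,0].min())
print('edge -x',np.array(e).round(1), 'expected -36.5')
E
python3 held.py w2
```

```text
plane slope [-0.00687141  0.05452584] 13745
edge +y: slope deg -18.45389384182455 at58.5 75.13727141619398 [90.4 90.4 90.4 90.4 90.4 90.4 90.4 90.4 90.4 90.4 90.3 90.4 90.4 90.4
 90.4 90.4 90.4 90.3 90.3 90.3 90.3 90.3 90.3 90.3 27.1 26.9 26.9 27. ]
edge -x [-36.6 -36.5 -36.6 -36.6 -36.7 -36.7 -36.8 -36.6] expected -36.5
```

drive_tool([
  [0,[0.01,-0.05,0],-0.7],
  [0,[0.01,-0.05,0],-0.7],
  [0,[0.01,-0.05,0],-0.7],
  [0,[0.01,-0.05,0],-0.7],
  [0,[0.01,-0.05,0],-0.7],
  [0,[0.01,-0.05,0],-0.7],
  [0,[0.01,-0.05,0],-0.7],
  [0,[0.01,-0.05,0],-0.7],
  [0,[0.01,-0.05,0],-0.7],
  [0,[0.01,-0.05,0],-0.5],
])

```text
time: 5.25
ee_pos: [0.4934, -0.063, 0.2454]
tcp_rot: [-179.8, -0.0, 84.0]
wrist_force: [1.8, -0.3, -1.9]
opening: 0.0077
```

drive_tool([
  [0,[0.007,-0.04,0],0],
  [0,[0,-0.0175,0],0],
  [0,[0,0,0],0],
  [0,[0,0,0],0],
])

```text
time: 5.75
ee_pos: [0.5007, -0.118, 0.2468]
tcp_rot: [-179.9, -0.0, 84.0]
wrist_force: [-0.1, 0.5, -2.9]
opening: 0.0076
```

```bash
python3 - <<'E'
from h import *
p,d,o=snap('wrist','w3'); print(o['ee_pos'],o['tcp_rot'])
p,d,o=snap('top','top3');p,d,o=snap('side','side3');
E
python3 held.py w3
python3 - <<'E'
import cv2
im=cv2.imread('pics/top3.png')
cv2.imwrite('pics/top3z.png',cv2.resize(im[120:290,235:415],None,fx=3.5,fy=3.5,interpolation=2))
E
```

```text
[ 0.50073779 -0.11796589  0.24677169] [-1.79942698e+02 -2.39702389e-02  8.40493534e+01]
plane slope [-0.00010354  0.05767198] 13768
edge +y: slope deg -14.913883662509502 at58.5 78.47218180874475 [90.4 90.4 90.4 90.4 90.4 90.4 90.4 90.4 90.4 90.4 90.4 90.4 90.4 90.4
 90.3 90.4 90.4 90.3 90.3 90.3 90.3 90.3 90.4 89.5 86.4 27.  27.1 26.7]
edge -x [-36.7 -36.5 -36.8 -36.6 -36.6 -36.9 -36.5 -36.7] expected -36.5
```

View pics/top3z.png

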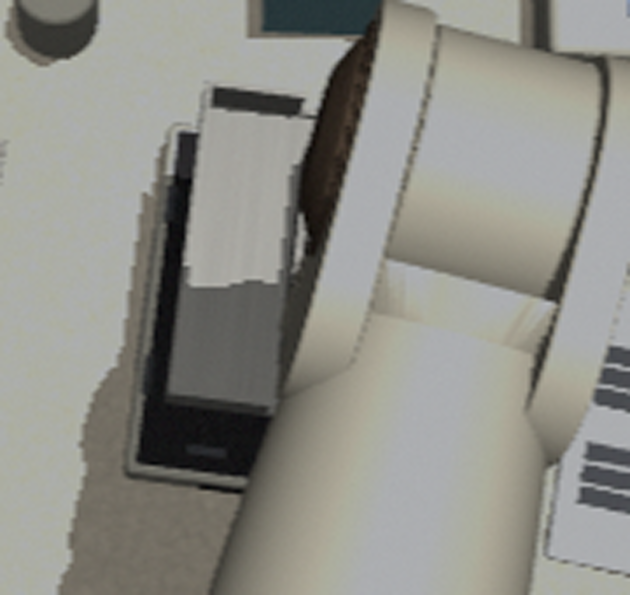

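View pics/side3.png

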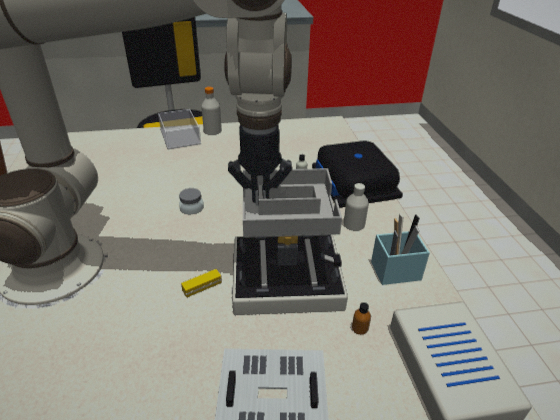

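View pics/w3.png

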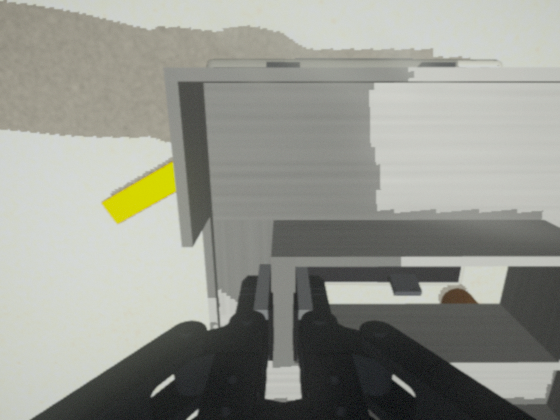

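```bash
python3 - <<'E'
from h import *
z=np.load('pics/w3.npz');o=dict(ee_pos=z['pos'],tcp_rot=z['rot'])
P=cloud('wrist',z['d'],o)
m=(P[...,2]>.044)&(P[...,2]<.056);m[100:]=0
q=P[m]*1000;print(len(q),q.min(0),q.max(0))
X=[];Y=[]
l=q[:,:2]
for x in range(450,680,5):
    a=l[(l[:,0]>x)&(l[:,0]<x+5)]
    if len(a)>1:X.append(a[a[:,1].argmax(),0]);Y.append(a[:,1].max())
f=np.polyfit(X,Y,1);print(np.degrees(np.arctan(f[0])),min(X),max(X),np.polyval(f,560))
t=np.radians(-6);c,s=np.cos(t),np.sin(t)
loc=(l-[559.4,-124.4])@np.array([[c,-s],[s,c]]);print(loc.min(0),loc.max(0))
im=cv2.imread('pics/w3.png');cv2.imwrite('pics/w3z.png',cv2.resize(im[40:110,190:520],None,fx=2.4,fy=2.4))
# side: rails etc; mean of steriliser in side0
z=np.load('pics/side0.npz');P=cloud('side',z['d']);m=(P[...,2]>.046)&(P[...,2]<.054);m[:,:220]=0;m[:,350:]=0;m[:225]=0;m[310:]=0
q=P[m]*1000;print(cv2.minAreaRect(q[:,:2].astype(np.float32)),len(q))
m=(P[...,2]>.114)&(P[...,2]<.15);m[:,:270]=0;m[:,310:]=0;m[:215]=0;m[250:]=0;q=P[m]*1000;print(len(q),q.mean(0),q.min(0),q.max(0))
E
```

```text
1902 [446.58255534 -36.46979557  44.0038649 ] [692.45210157  -5.58020024  51.63823468]
-6.015289056579022 452.4628627634315 675.7039207199352 -16.950018143843522
[-124.19487147  101.13086101] [123.05041241 107.00273257]
((559.9586791992188, -126.97837829589844), (220.4076690673828, 249.43035888671875), 83.86641693115234) 4470
228 [ 559.21828044 -129.08103868  133.17420513] [ 538.63698208 -136.74549488  116.91000947] [ 581.08590687 -117.99838933  144.72551793]
```

View pics/w3z.png

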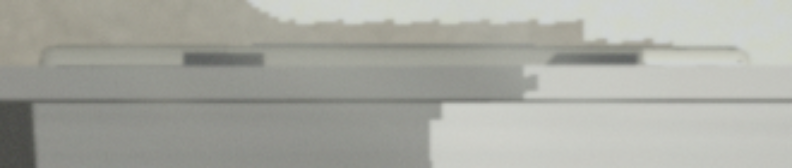

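drive_tool([
  [0,[0,-0.0015,0],0],
  [0,[0,0,-0.03],0],
  [0,[0,0,-0.04],0],
  [0,[0,0,-0.04],0],
  [0,[0,0,-0.016],0],
  [0,[0,0,0],0],
  [0,[0,0,0],0],
])

```text
time: 6.78
ee_pos: [0.5019, -0.1205, 0.1231]
tcp_rot: [179.9, 0.0, 84.0]
wrist_force: [0.3, -0.2, -1.8]
opening: 0.0076
```

```bash
python3 - <<'E'
from h import *
p,d,o=snap('wrist','w4'); print(o['ee_pos'],o['tcp_rot'])
p,d,o=snap('side','side4');
cv2.imwrite('pics/side4z.png',cv2.resize(cv2.imread('pics/side4.png')[150:320,210:380],None,fx=3.5,fy=3.5,interpolation=2))
E
```

```text
[ 0.50186015 -0.1204986   0.12311274] [1.79859719e+02 1.69359562e-02 8.40146323e+01]
```

View pics/side4z.png

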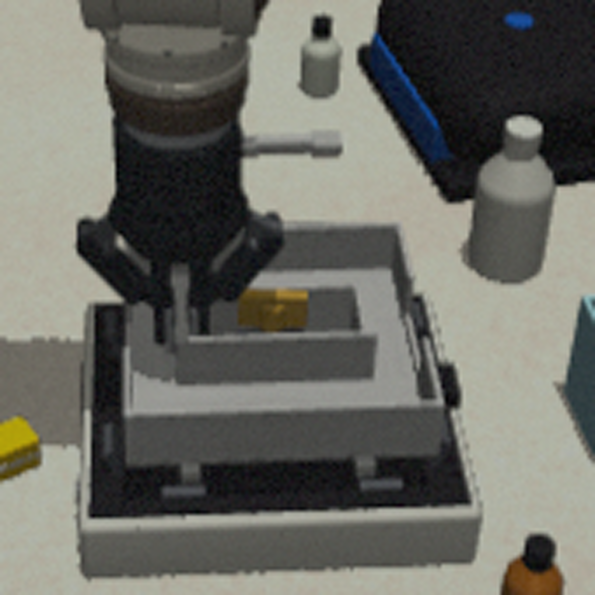

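View pics/w4.png

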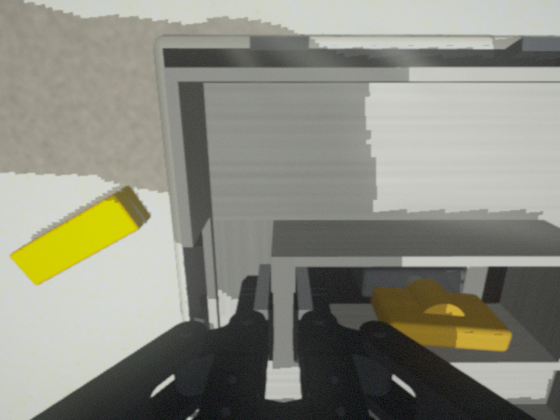

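```bash
python3 - <<'E'
from h import *
z=np.load('pics/w4.npz');o=dict(ee_pos=z['pos'],tcp_rot=z['rot'])
P=cloud('wrist',z['d'],o)
m=(P[...,2]>.044)&(P[...,2]<.056);m[300:]=0
l=P[m][:,:2]*1000
t=np.radians(-6);c,s=np.cos(t),np.sin(t)
loc=(l-[559,-125.2])@np.array([[c,-s],[s,c]])
for x in range(-110,60,20):
  a=loc[(loc[:,0]>x)&(loc[:,0]<x+20)]
  if len(a):print('x',x,a[:,1].max().round(1))
for y in range(0,100,15):
  a=loc[(loc[:,1]>y)&(loc[:,1]<y+15)]
  if len(a):print('y',y,a[:,0].min().round(1))
zr=z['pos'][2]+.0043
m=(abs(P[...,2]-zr)<.006);m[260:]=0;l=P[m][:,:2]*1000
loc=(l-[559,-125.2])@np.array([[c,-s],[s,c]]); print('tray edges',np.percentile(loc[loc[:,0]<30][:,1],99.8),np.percentile(loc[(loc[:,1]>45)][:,0],0.2))
E
```

```text
x -110 108.2
x -90 108.2
x -70 108.2
x -50 108.2
x -30 108.2
x -10 108.1
x 10 108.1
x 30 108.1
x 50 108.1
y 0 -124.1
y 15 -124.2
y 30 -123.9
y 45 -123.9
y 60 -124.0
y 75 -123.9
y 90 -123.8
tray edges 89.08781163832857 -93.97349578299253
```

drive_tool([
  [0,[0,0.001,0],0],
  [0,[0,0,-0.01],0],
  [0,[0,0,-0.008],0],
  [0,[0,0,-0.004],0],
  [0,[0,0,-0.0025],0],
  [0,[0,0,0],0],
  [0,[0,0,0],0],
])

```text
time: 7.75
ee_pos: [0.5029, -0.1192, 0.0994]
tcp_rot: [179.7, -0.0, 84.0]
wrist_force: [-0.0, 3.1, 15.4]
opening: 0.0076
```

```bash
cat > chk.py <<'E'
from h import *
import sys
n=sys.argv[1]
p,d,o=snap('wrist',n); print(o['ee_pos'],o['tcp_rot'],o['wrist_force'])
P=cloud('wrist',d,o)
S=[559.5,-125.2]
t=np.radians(-6);c,s=np.cos(t),np.sin(t);Rm=np.array([[c,-s],[s,c]])
m=(abs(P[...,2]-.05)<.006);m[300:]=0;loc=(P[m][:,:2]*1000-S)@Rm
print('ster +y',np.percentile(loc[(loc[:,0]<50)][:,1],99.8),'-x',np.percentile(loc[loc[:,1]>30][:,0],.2))
m=(abs(P[...,2]-.102)<.009);m[260:]=0;loc=(P[m]*1000);q=loc.copy();loc[:,:2]=(loc[:,:2]-S)@Rm
a=loc[(loc[:,0]<30)&(loc[:,0]>-90)&(loc[:,1]>60)];print('tray +y',np.percentile(a[:,1],99.8),'-x',np.percentile(loc[(loc[:,1]>45)][:,0],0.2))
e=a[a[:,1]>np.percentile(a[:,1],99.8)-4];k=np.linalg.lstsq(np.c_[e[:,:2],np.ones(len(e))],e[:,2],rcond=None)[0];print('rim z',e[:,2].mean(),'slope x',k[0])
w=loc[(loc[:,0]<-90)&(loc[:,1]>45)&(loc[:,1]<85)];w=w[w[:,0]<np.percentile(w[:,0],1)+4];k=np.polyfit(w[:,1],w[:,2],1);print('-x wall z',w[:,2].mean(),'slope y',k[0])
E
python3 chk.py w5
```

```text
[ 0.50286708 -0.11924492  0.09944128] [ 1.79667802e+02 -2.03593815e-02  8.40496524e+01] [-0.03413465  3.0919404  15.37288268]
ster +y 108.18781518325174 -x -123.6998147858201
tray +y 90.39559245448538 -x -93.60508974643417
rim z 103.42644239659882 slope x -0.00045009508322554356
-x wall z 103.34776160459434 slope y -0.002221493184109417
```

View pics/w5.png

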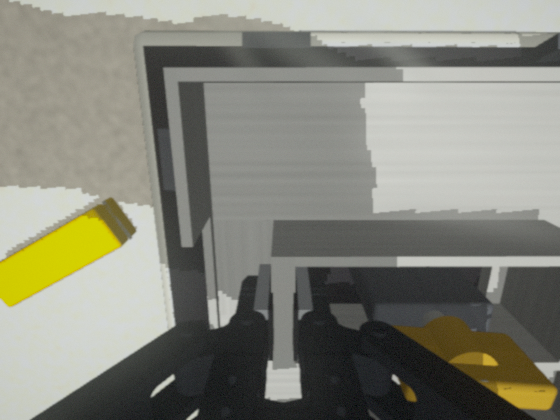

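drive_tool([
  [0.15,[0,0,0],0],
  [0.22,[0,0,0],0],
  [0.22,[0,0,0],0],
  [0.22,[0,0,0],0],
  [0.22,[0,0,0],0],
])

```text
time: 8.43
ee_pos: [0.4982, -0.1187, 0.0984]
tcp_rot: [-179.7, -0.0, 84.0]
wrist_force: [-28.2, 6.3, 23.8]
opening: 0.0186
```

```bash
python3 chk.py w6
```

```text
[ 0.4981853  -0.11868068  0.09839312] [-1.79749569e+02 -3.14537613e-02  8.40245100e+01] [-28.22098511   6.3291198   23.76237872]
ster +y 108.10599783742788 -x -123.76650146096453
tray +y 90.42728560311063 -x -93.78817272185998
rim z 101.67005634697367 slope x -0.001142333035004126
-x wall z 101.58846407330995 slope y -0.001886492285793337
```

View pics/w6.png

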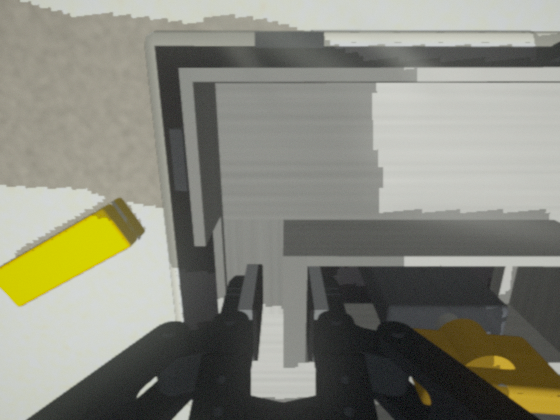

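drive_tool([
  [0.17,[0,0,0],0],
  [0.17,[0,0,0],0],
  [0.17,[0,0,0],0],
])

```text
time: 8.85
ee_pos: [0.5, -0.1189, 0.0988]
tcp_rot: [-180.0, -0.0, 84.0]
wrist_force: [-17.3, 5.2, 18.6]
opening: 0.0144
```

drive_tool([
  [0.17,[0,0,0.004],0],
  [0.17,[0,0,0.004],0],
  [0.17,[0,0,0.004],0],
  [0.17,[0,0,0],0],
])

```text
time: 9.35
ee_pos: [0.4997, -0.1191, 0.108]
tcp_rot: [-179.8, -0.0, 84.0]
wrist_force: [-7.0, 1.4, 0.2]
opening: 0.0144
```

```bash
python3 chk.py w7;python3 - <<'E'
from h import *
snap('side','side7')
cv2.imwrite('pics/side7z.png',cv2.resize(cv2.imread('pics/side7.png')[150:320,210:380],None,fx=3.5,fy=3.5,interpolation=2))
E
```

```text
[ 0.49965614 -0.11914641  0.10797509] [-1.79811970e+02 -1.07661040e-02  8.40051292e+01] [-6.97505664  1.44674979  0.24887425]
ster +y 108.20246800289141 -x -123.97266188832927
tray +y 90.36176284835908 -x -94.28397709600486
rim z 101.66789919982446 slope x -0.0014126824472975598
-x wall z 100.99579450276305 slope y -0.0084751292659522
```

View pics/side7z.png

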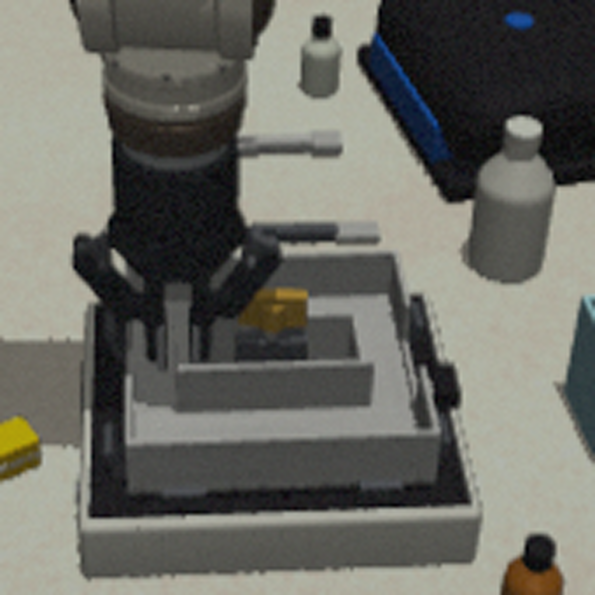

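drive_tool([
  [0.17,[0,0,0.01],0],
  [0.17,[0,0,0.02],0],
  [0.17,[0,0,0.04],0],
  [0.17,[0,0,0.05],0],
  [0.17,[0,0,0.05],0],
  [0.17,[0,0,0.0],0],
  [0.17,[0,0,0.0],0],
])

```text
time: 10.32
ee_pos: [0.5013, -0.1194, 0.2789]
tcp_rot: [179.9, 0.0, 84.0]
wrist_force: [0.1, -0.5, -0.4]
opening: 0.0145
```

```bash
python3 chk.py w8;python3 - <<'E'
from h import *
p,d,o=snap('side','side8')
cv2.imwrite('pics/side8z.png',cv2.resize(cv2.imread('pics/side8.png')[150:320,210:380],None,fx=3.5,fy=3.5,interpolation=2))
E
```

```text
[ 0.5013227  -0.11940573  0.27887337] [1.79945609e+02 6.39579453e-03 8.40113128e+01] [ 0.07263398 -0.48364659 -0.35905689]
ster +y 107.59864040644008 -x -124.48884486235077
tray +y 90.08530548138803 -x -94.57436911301006
rim z 101.70287745014741 slope x -0.0007040224152452631
-x wall z 101.19784401815258 slope y 0.00027937329883378137
```

View pics/side8z.png

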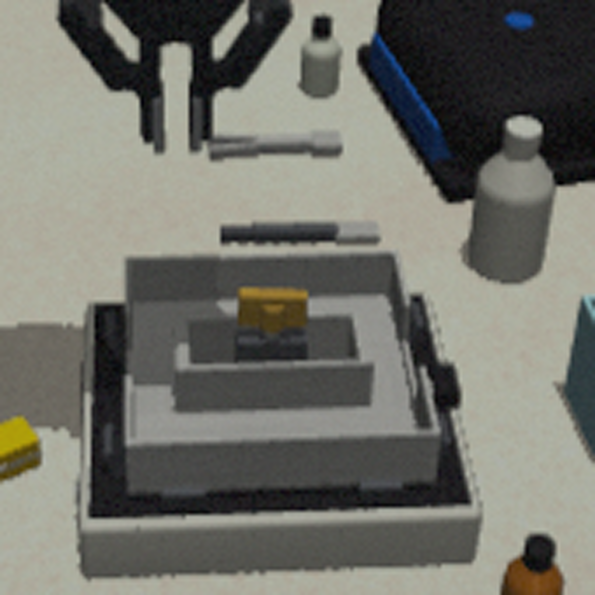

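View pics/w8.png

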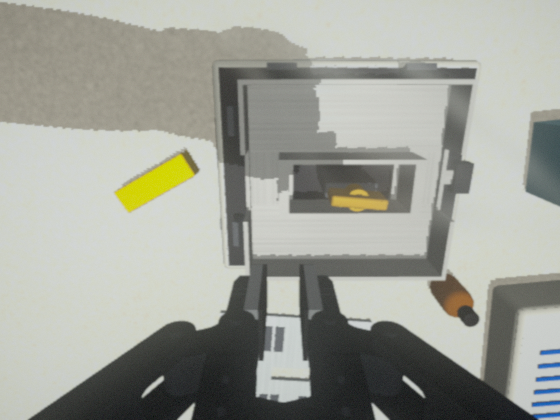

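drive_tool([
  [1,[0.01,0.03,0],9.7],
  [1,[0.01,0.03,0],9.7],
  [1,[0.01,0.03,0],9.7],
  [1,[0.01,0.03,0],9.7],
  [1,[0.01,0.03,0],9.7],
  [1,[0.01,0.03,0],9.7],
  [1,[0.01,0.03,0],9.7],
  [1,[0.01,0.03,0],9.7],
  [1,[0.01,0.03,0],9.4],
  [1,[0,0.015,0],0],
])

```text
time: 11.68
ee_pos: [0.5909, 0.1669, 0.2771]
tcp_rot: [-179.9, -0.1, 171.0]
wrist_force: [-0.2, -0.7, 0.1]
opening: 0.0856
```

```bash
python3 - <<'E'
from h import *
p,d,o=snap('wrist','w9'); print(o['ee_pos'],o['tcp_rot'],o['q'])
p,d,o=snap('top','top9')
E
```

```text
[0.59094878 0.16687958 0.2770701 ] [-1.79943369e+02 -1.30710657e-01  1.71010780e+02] [1.57678700e+01 1.49981761e+01 2.41979449e+01 9.93421813e+01
 3.31223446e-03 2.47570217e+01]
```

View pics/w9.png

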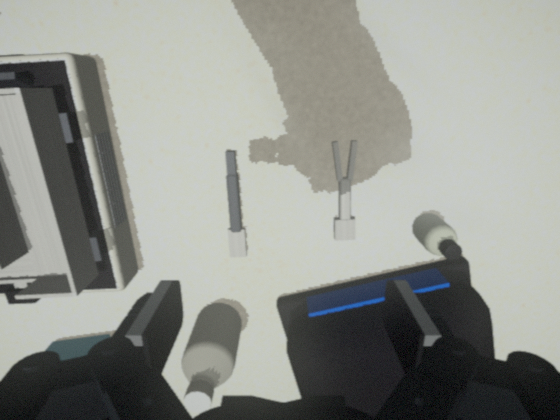

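View pics/top9.png

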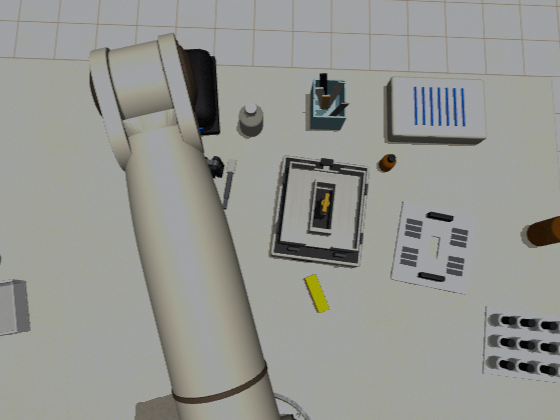

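```bash
cat > inst.py <<'E'
from h import *
import sys
def an(fn,boxes):
    z=np.load('pics/%s.npz'%fn);o=dict(ee_pos=z['pos'],tcp_rot=z['rot'])
    P=cloud('wrist',z['d'],o)
    for n,(u0,v0,u1,v1) in boxes.items():
        m=(P[...,2]>.0045)&(P[...,2]<.03);b=np.zeros_like(m);b[v0:v1,u0:u1]=1;m&=b
        q=P[m]*1000;l=q[:,:2]
        r=cv2.minAreaRect(l.astype(np.float32))
        h=q[q[:,2]>10];r2=cv2.minAreaRect(h[:,:2].astype(np.float32))
        f=cv2.fitLine(l.astype(np.float32),cv2.DIST_HUBER,0,.01,.01).ravel()
        print(n,len(q),'all',np.round(r[0],1),np.round(r[1],1),round(r[2],1),'| z>10',len(h),np.round(r2[0],1),np.round(r2[1],1),round(r2[2],1),'line',np.degrees(np.arctan2(f[1],f[0])).round(1),'z',np.percentile(q[:,2],[10,50,90]).round(1))
        c=l.mean(0)
        ax=np.array([np.cos(np.arctan2(f[1],f[0])),np.sin(np.arctan2(f[1],f[0]))]);ax*=np.sign(ax[0]);pr=(l-f[2:])@ax;pn=(l-f[2:])@np.array([-ax[1],ax[0]])
        for a in range(int(pr.min()//10*10),int(pr.max())+1,10):
            s=(pr>=a)&(pr<a+10)
            if s.sum()>2:
                cc=f[2:]+ax*(a+5);print('  ',a,cc.round(0),'n',pn[s].min().round(1),pn[s].max().round(1),'z',np.percentile(q[s,2],80).round(1))
if __name__=='__main__': an('w9',dict(rasp=(215,140,252,265),nip=(322,130,365,250)))
E
python3 inst.py
```

```text
rasp 1373 all [626.8 103.5] [ 20.1 128.5] 82.7 | z>10 971 [626.2 102.1] [ 18.7 126.5] 84.7 line -7.3 z [ 8.9 11.8 14. ]
   -70 [561. 113.] n -5.6 4.1 z 11.8
   -60 [571. 111.] n -5.7 4.4 z 12.1
   -50 [580. 110.] n -5.8 4.4 z 12.3
   -40 [590. 109.] n -6.4 5.9 z 13.7
   -30 [600. 108.] n -7.2 6.1 z 14.1
   -20 [610. 106.] n -7.1 5.9 z 13.8
   -10 [620. 105.] n -6.5 5.9 z 14.0
   0 [630. 104.] n -7.1 5.9 z 14.1
   10 [640. 102.] n -7.1 6.0 z 14.0
   20 [650. 101.] n -9.9 9.2 z 13.9
   30 [660. 100.] n -10.5 9.3 z 10.4
   40 [670.  99.] n -10.7 9.4 z 10.2
   50 [680.  97.] n -10.5 9.4 z 10.2
   60 [690.  96.] n -10.6 9.4 z 10.2
nip 1472 all [629.7 231.1] [ 27.  116.7] 84.0 | z>10 1317 [629.9 231.4] [ 27.  116.3] 84.3 line -7.6 z [ 9.9 11.7 13.6]
   -70 [575. 239.] n -15.2 11.8 z 12.1
   -60 [585. 237.] n -14.4 11.1 z 12.1
   -50 [594. 236.] n -12.6 10.1 z 12.2
   -40 [604. 235.] n -11.0 8.7 z 12.0
   -30 [614. 233.] n -9.5 8.1 z 13.0
   -20 [624. 232.] n -6.9 6.2 z 13.9
   -10 [634. 231.] n -6.5 6.6 z 14.0
   0 [644. 229.] n -6.1 7.0 z 14.0
   10 [654. 228.] n -5.9 7.6 z 13.9
   20 [664. 227.] n -11.0 12.2 z 12.1
   30 [674. 225.] n -10.7 12.7 z 12.1
   40 [684. 224.] n -10.6 12.9 z 12.2
```

drive_tool([
  [1,[0.016,-0.031,0],1.8],
  [1,[0.016,-0.0315,-0.03],0],
  [1,[0,0,-0.06],0],
  [1,[0,0,-0.06],0],
  [1,[0,0,-0.05],0],
  [1,[0,0,-0.03],0],
  [1,[0,0,-0.0225],0],
  [1,[0,0,0],0],
  [0,[0,0,0],0],
  [0,[0,0,0],0],
], grip_force=50)

```text
time: 13.02
ee_pos: [0.6238, 0.103, 0.0279]
tcp_rot: [180.0, 0.1, 172.8]
wrist_force: [0.3, -0.2, -0.2]
opening: 0.0517
```

drive_tool([
  [0,[0,0,0],0],
  [0,[0,0,0],0],
  [0,[0,0,0],0],
  [0,[0,0,0],0],
])

```text
time: 13.52
ee_pos: [0.6233, 0.1032, 0.0269]
tcp_rot: [180.0, 0.1, 172.8]
wrist_force: [-1.3, -1.1, 4.9]
opening: 0.0118
```

drive_tool([
  [0,[0,0,0.04],0],
  [0,[0,0,0.06],0],
  [0,[0,0,0.06],0],
  [0,[0,0,0.02],0],
  [0,[-0.012,-0.048,0],1.2],
  [0,[-0.012,-0.048,0],0],
  [0,[-0.012,-0.048,0],0],
  [0,[-0.012,-0.048,0],0],
  [0,[-0.012,-0.048,0],0],
  [0,[-0.013,-0.048,0],0],
])

```text
time: 14.78
ee_pos: [0.5493, -0.1863, 0.2059]
tcp_rot: [180.0, -0.0, 174.0]
wrist_force: [1.5, 0.0, -0.8]
opening: 0.0113
```

drive_tool([
  [0,[0,0,0],0],
  [0,[0,0,-0.03],0],
  [0,[0,0,-0.02],0],
])

```text
time: 15.15
ee_pos: [0.5499, -0.1842, 0.1548]
tcp_rot: [180.0, -0.1, 174.0]
wrist_force: [-1.2, 0.5, 0.2]
opening: 0.0116
```

```bash
python3 - <<'E'
from h import *
p,d,o=snap('wrist','w10'); print(o['ee_pos'],o['tcp_rot'],o['q'],o['opening'])
p,d,o=snap('side','side10')
cv2.imwrite('pics/side10z.png',cv2.resize(cv2.imread('pics/side10.png')[150:320,210:380],None,fx=3.5,fy=3.5,interpolation=2))
E
```

```text
[ 0.54988053 -0.18419542  0.15477782] [ 1.79969625e+02 -6.39271970e-02  1.74021914e+02] [-1.85266333e+01  8.28369347e+00  2.80038658e+00  8.45856927e+01
  1.57600065e-02 -1.25485398e+01] 0.011598395427790472
```

View pics/w10.png

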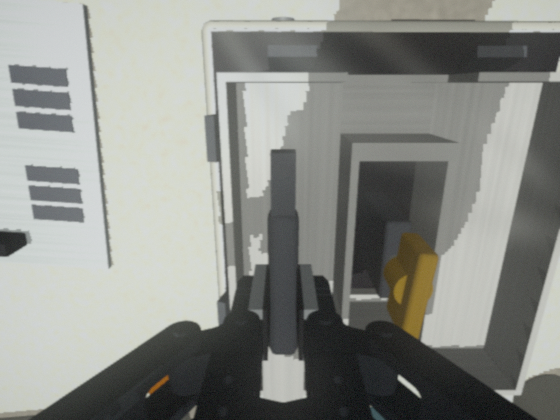

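View pics/side10z.png

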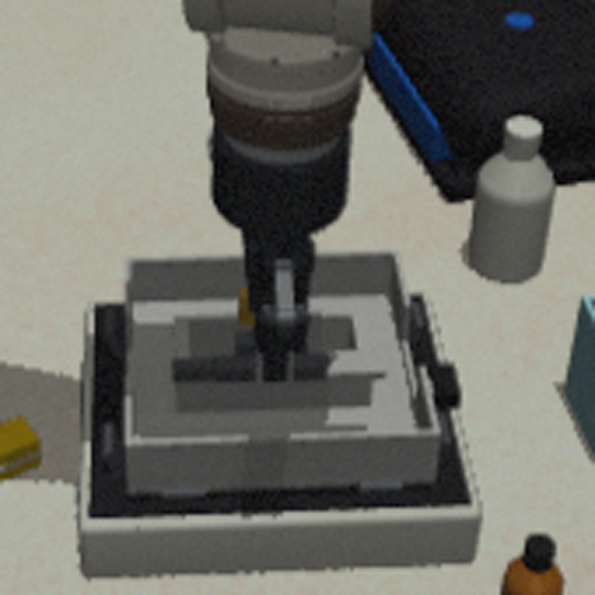

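drive_tool([
  [0,[0,0,-0.025],0],
  [0,[0,0,-0.018],0],
  [0,[0,0,-0.008],0],
  [0,[0,0,0],0],
  [0,[0,0,0],0],
])

```text
time: 15.88
ee_pos: [0.5504, -0.1849, 0.1062]
tcp_rot: [-180.0, 0.1, 174.0]
wrist_force: [0.4, 0.2, -1.1]
opening: 0.0112
```

drive_tool([
  [0,[0,0,-0.004],0],
  [0,[0,0,-0.003],0],
  [0.2,[0,0,0],0],
  [0.2,[0,0,0],0],
  [0.2,[0,0,0],0],
  [0.2,[0,0,0],0],
])

```text
time: 16.62
ee_pos: [0.5501, -0.1848, 0.0984]
tcp_rot: [-180.0, 0.0, 174.0]
wrist_force: [-0.5, 1.2, -0.4]
opening: 0.0169
```

drive_tool([
  [0.2,[0,0,0.03],0],
  [0.2,[0,0,0.06],0],
  [0.2,[0,0,0.06],0],
  [0.6,[0.011,0.052,0.02],0],
  [1,[0.011,0.052,0],0],
  [1,[0.011,0.052,0],0],
  [1,[0.011,0.052,0],0],
  [1,[0.011,0.052,0],0],
  [1,[0.011,0.052,0],0],
  [1,[0,0.0,0],0],
])

```text
time: 17.88
ee_pos: [0.6162, 0.1306, 0.2674]
tcp_rot: [180.0, -0.1, 174.2]
wrist_force: [0.8, 0.1, -1.1]
opening: 0.0854
```

```bash
python3 - <<'E'
from h import *
p,d,o=snap('wrist','w11'); print(o['ee_pos'],o['tcp_rot'],o['q'],o['opening'])
p,d,o=snap('side','side11')
cv2.imwrite('pics/side11z.png',cv2.resize(cv2.imread('pics/side11.png')[150:320,210:380],None,fx=3.5,fy=3.5,interpolation=2))
E
```

```text
[0.61617187 0.13056177 0.26742367] [ 1.79988601e+02 -5.39222729e-02  1.74248223e+02] [1.19521722e+01 1.69592598e+01 2.55163218e+01 9.86049642e+01
 2.72566014e-02 1.77039431e+01] 0.08539530392625778
```

View pics/w11.png

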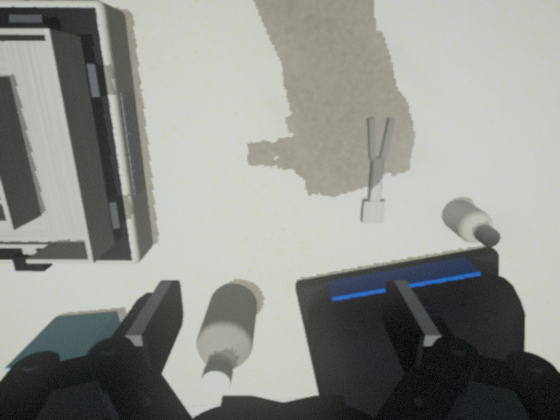

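View pics/side11z.png

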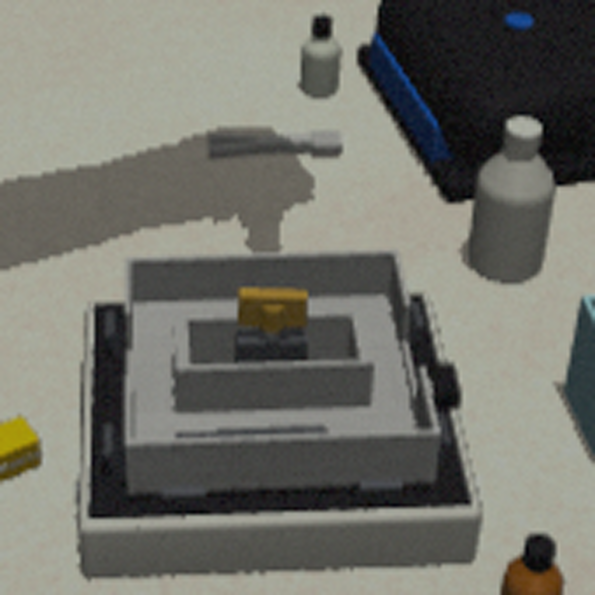

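```bash
python3 - <<'E'
from inst import an
an('w11',dict(nip=(350,105,405,232)))
E
```

```text
nip 1684 all [629.7 231.7] [ 26.8 115.8] 84.7 | z>10 1468 [629.5 230.9] [ 26.7 115.2] 83.9 line -7.1 z [ 9.4 11.7 13.5]
   -70 [574. 237.] n -14.1 12.7 z 12.0
   -60 [584. 236.] n -13.1 12.1 z 12.1
   -50 [594. 235.] n -11.6 11.2 z 12.0
   -40 [604. 234.] n -10.5 9.8 z 12.0
   -30 [614. 232.] n -8.9 8.8 z 13.0
   -20 [624. 231.] n -6.3 6.8 z 14.1
   -10 [634. 230.] n -6.1 6.9 z 13.7
   0 [644. 229.] n -5.8 7.5 z 13.9
   10 [654. 228.] n -5.6 6.9 z 13.9
   20 [664. 226.] n -10.8 13.4 z 12.3
   30 [674. 225.] n -10.6 13.6 z 12.1
   40 [684. 224.] n -10.6 14.0 z 11.9
```

drive_tool([
  [1,[0.012,0.05,0],0],
  [1,[0.0118,0.05,-0.03],0],
  [1,[0,0,-0.05],0],
  [1,[0,0,-0.055],0],
  [1,[0,0,-0.05],0],
  [1,[0,0,-0.035],0],
  [1,[0,0,-0.022],0],
  [1,[0,0,-0.003],0],
  [1,[0,0,0],0],
  [0,[0,0,0],0],
])

```text
time: 19.23
ee_pos: [0.6407, 0.227, 0.025]
tcp_rot: [179.9, 0.1, 174.0]
wrist_force: [0.9, -0.3, -0.3]
opening: 0.0696
```

drive_tool([
  [0,[0,0,0],0],
  [0,[0,0,0],0],
  [0,[0,0,0],0],
  [0,[0,0,0],0],
  [0,[0,0,0],0],
])

```text
time: 19.85
ee_pos: [0.64, 0.2273, 0.0236]
tcp_rot: [180.0, 0.0, 174.0]
wrist_force: [-0.1, 0.6, 3.5]
opening: 0.0113
```

drive_tool([
  [0,[0,0,0.04],0],
  [0,[0,0,0.06],0],
  [0,[0,0,0.06],0],
  [0,[0,0,0.02],0],
  [0,[-0.01,-0.049,0],0],
  [0,[-0.01,-0.049,0],0],
  [0,[-0.011,-0.049,0],0],
  [0,[-0.011,-0.049,0],0],
  [0,[-0.011,-0.049,0],0],
  [0,[-0.011,-0.049,0],0],
])

```text
time: 21.1
ee_pos: [0.5751, -0.0683, 0.203]
tcp_rot: [-180.0, -0.0, 174.0]
wrist_force: [0.2, 0.1, -0.7]
opening: 0.0115
```

drive_tool([
  [0,[0,0,0],0],
  [0,[0,0,-0.03],0],
  [0,[0,0,-0.02],0],
  [0,[0,0,0],0],
])

```text
time: 21.6
ee_pos: [0.575, -0.0661, 0.1515]
tcp_rot: [180.0, -0.2, 174.0]
wrist_force: [-0.3, -0.7, -0.1]
opening: 0.0117
```

```bash
python3 - <<'E'
from h import *
p,d,o=snap('wrist','w12'); print(o['ee_pos'],o['tcp_rot'],o['q'],o['opening'])
E
```

```text
[ 0.57503854 -0.06609221  0.15151451] [179.98973731  -0.18851361 174.04781376] [-6.56029019e+00  8.26444199e+00  2.41900223e+00  8.43431721e+01
  8.26137660e-03 -6.08100660e-01] 0.011743693796014079
```

View pics/w12.png

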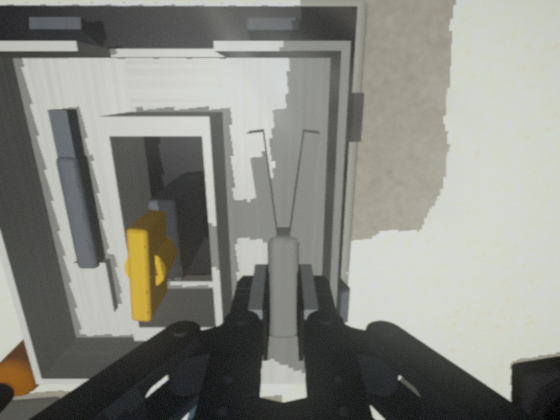

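Rasp lies in the left trough, nipper is held over the other one. Lower and release.

drive_tool([
  [0,[0,0,-0.025],0],
  [0,[0,0,-0.018],0],
  [0,[0,0,-0.008],0],
  [0,[0,0,-0.003],0],
  [0,[0,0,0],0],
  [0.2,[0,0,0],0],
  [0.2,[0,0,0],0],
  [0.2,[0,0,0],0],
  [0.2,[0,0,0],0],
])

```text
time: 22.78
ee_pos: [0.5758, -0.0669, 0.0994]
tcp_rot: [180.0, 0.0, 174.0]
wrist_force: [-0.3, -0.0, -0.1]
opening: 0.0173
```

drive_tool([
  [0.2,[0,0,0.02],0],
  [0.2,[0,0,0.05],0],
  [0.2,[0,0,0.06],0],
  [0.2,[0,0,0.04],0],
  [0.2,[-0.04,0.0,0.0],0],
  [0.2,[-0.04,-0.05,0.0],0],
  [0.5,[-0.02,-0.05,0.0],0],
  [1,[0,-0.05,0],0],
  [1,[0,-0.05,0],0],
  [1,[0,0,0],0],
])

```text
time: 24.02
ee_pos: [0.4763, -0.2684, 0.2686]
tcp_rot: [-180.0, -0.0, 173.8]
wrist_force: [-0.2, 0.6, 0.0]
opening: 0.0853
```

```bash
python3 - <<'E'
from h import *
p,d,o=snap('wrist','w13'); print(o['ee_pos'],o['tcp_rot'],o['q'],o['opening'])
p,d,o=snap('side','side13')
p,d,o=snap('top','top13')
E
```

```text
[ 0.47627409 -0.26838099  0.26863032] [-1.79994940e+02 -4.02989397e-02  1.73799028e+02] [-2.93914370e+01  4.92680699e+00  1.17389610e+01  9.68472042e+01
 -2.05206391e-02 -2.31904605e+01] 0.08532420876260118
```

View pics/w13.png

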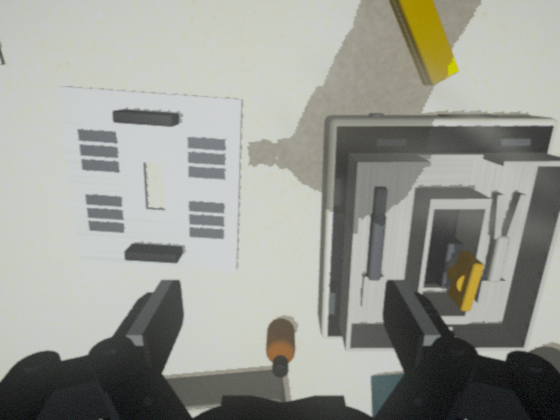

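View pics/side13.png

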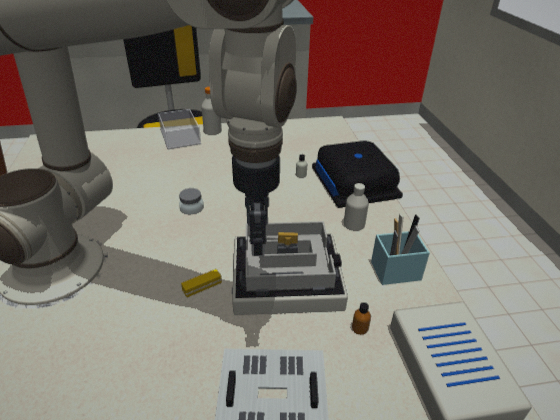

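View pics/top13.png

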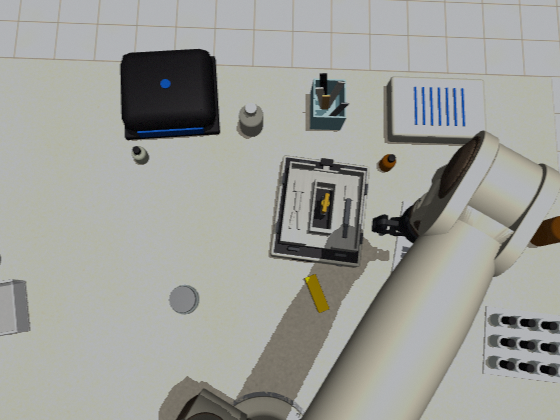

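```bash
python3 - <<'E'
from h import *
z=np.load('pics/w13.npz');o=dict(ee_pos=z['pos'],tcp_rot=z['rot'])
P=cloud('wrist',z['d'],o)
def rr(b,zl,zh,n):
    u0,v0,u1,v1=b
    m=(P[...,2]>zl)&(P[...,2]<zh);k=np.zeros_like(m);k[v0:v1,u0:u1]=1;m&=k;m[:, :]&=True
    q=P[m]*1000;r=cv2.minAreaRect(q[:,:2].astype(np.float32));print(n,len(q),np.round(r[0],1),np.round(r[1],1),round(r[2],2),q[:,2].mean().round(1));return q
rr((50,80,245,272),.003,.012,'plate')
rr((100,100,190,135),.022,.036,'rib-')
rr((110,235,195,268),.022,.036,'rib+')
rr((50,80,245,272),.022,.036,'ribs')
# steriliser etc.
E
```

```text
plate 26834 [ 481.2 -414.1] [188.9 200.8] 79.79 5.9
rib- 804 [ 406.1 -399.9] [60.  12.2] 79.78 29.3
rib+ 645 [ 555.3 -426.9] [60.1 12.6] 79.78 28.6
ribs 1449 [ 480.8 -413.4] [ 60.1 164. ] 79.77 29.0
```

drive_tool([
  [1,[-0.007,-0.013,0],-10.5],
  [1,[-0.007,-0.013,0],-10.5],
  [1,[-0.007,-0.013,0],-10.5],
  [1,[-0.007,-0.013,0],-10.5],
  [1,[-0.007,-0.013,0],-10.5],
  [1,[-0.007,-0.013,0],-10.5],
  [1,[-0.007,-0.013,0],-10.5],
  [1,[-0.007,-0.013,0],-10.5],
  [1,[-0.007,-0.013,0],-10],
  [1,[-0.007,-0.0145,0],0],
], grip_force=100)

```text
time: 25.42
ee_pos: [0.4071, -0.3966, 0.2697]
tcp_rot: [180.0, 0.0, 80.2]
wrist_force: [-0.0, -0.2, -0.4]
opening: 0.0854
```

```bash
cat > cov.py <<'E'
from h import *
import sys
p,d,o=snap('wrist',sys.argv[1]);print(o['ee_pos'],o['tcp_rot'],o['q'])
P=cloud('wrist',d,o);zo=float(sys.argv[2]) if len(sys.argv)>2 else 0
m=(P[...,2]>.022+zo)&(P[...,2]<.036+zo)&(abs(P[...,0]-.48)<.16)&(P[...,1]<-.3)&(P[...,1]>-.52)
m=m.astype(np.uint8);n,lab,st,c=cv2.connectedComponentsWithStats(m)
for i in range(1,n):
    if st[i,4]>200:
        q=P[lab==i]*1000;r=cv2.minAreaRect(q[:,:2].astype(np.float32));print(st[i],np.round(r[0],1),np.round(r[1],1),round(r[2],2))
E
python3 cov.py w14
```

```text
[ 0.40710489 -0.3965884   0.26967221] [1.79971223e+02 1.06320171e-02 8.01877216e+01] [-4.42537894e+01  7.93019700e+00  1.51359685e+01  9.71760260e+01
  7.50692137e-03  5.55584882e+01]
[277 146  12  58 652] [ 406.2 -399.7] [60.  11.5] 79.82
[417 147  21  57 751] [ 555.2 -426.2] [59.  12.5] 79.9
```

View pics/w14.png

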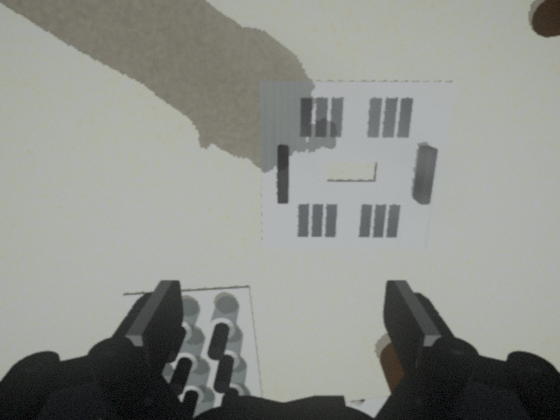

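```bash
python3 - <<'E'
from h import *
z=np.load('pics/top0.npz');P=cloud('top',z['d'])
q=P[300:385,480:560].reshape(-1,3);q=q[q[:,2]>.015]
print(q.min(0),q.max(0), np.percentile(q,[5,50,95],axis=0).round(3).tolist())
E
```

```text
[ 0.17998725 -0.70127882  0.0150537 ] [0.32820614 0.02085978 1.29886908] [[0.194, -0.686, 0.023], [0.253, -0.596, 0.051], [0.313, -0.54, 0.091]]
```

drive_tool([
  [1,[0,0,-0.05],0],
  [1,[0,0,-0.055],0],
  [1,[0,0,-0.055],0],
  [1,[0,0,-0.04],0],
  [1,[0,0,-0.02],0],
  [1,[0,0,-0.01],0],
  [1,[0,0,-0.008],0],
  [1,[0,0,0],0],
])

```text
time: 26.48
ee_pos: [0.4069, -0.3972, 0.0315]
tcp_rot: [180.0, 0.0, 80.1]
wrist_force: [0.7, 0.3, 0.5]
opening: 0.0853
```

drive_tool([
  [1,[-0.0005,-0.0025,0],-0.3],
  [1,[0,0,0],0],
  [0,[0,0,0],0],
  [0,[0,0,0],0],
  [0,[0,0,0],0],
  [0,[0,0,0],0],
  [0,[0,0,0],0],
  [0,[0,0,0],0],
])

```text
time: 27.48
ee_pos: [0.4064, -0.3997, 0.0316]
tcp_rot: [180.0, 0.0, 79.7]
wrist_force: [0.3, 0.8, 3.7]
opening: 0.0097
```

drive_tool([
  [0,[0,0,0.02],0],
  [0,[0,0,0.04],0],
  [0,[0,0,0.05],0],
  [0,[0,0,0.05],0],
  [0,[0,0,0.05],0],
  [0,[0,0,0.02],0],
  [0,[0,0,0],0],
  [0,[0,0,0],0],
])

```text
time: 28.48
ee_pos: [0.406, -0.3994, 0.2594]
tcp_rot: [-179.9, -0.1, 79.7]
wrist_force: [0.9, -0.5, -3.7]
opening: 0.0097
```

```bash
python3 - <<'E'
from h import *
p,d,o=snap('wrist','w15'); print(o['ee_pos'],o['tcp_rot'],o['torque'],o['opening'])
P=cloud('wrist',d,o)
t=np.radians(o['tcp_rot'][2]-90);c,s=np.cos(t),np.sin(t);Rm=np.array([[c,-s],[s,c]])
L=P.copy()*1000;L[...,:2]=(L[...,:2]-o['ee_pos'][:2]*1000)@Rm;L[...,2]-=o['ee_pos'][2]*1000
m=(abs(L[...,2]+25)<8);m[250:]=0
q=L[m];A=np.c_[q[:,:2],np.ones(len(q))];print('plane',np.linalg.lstsq(A,q[:,2],rcond=None)[0],len(q))
a=q[(q[:,0]>0)&(q[:,0]<150)]
for x in range(-20,160,20):
    b=q[(q[:,0]>x)&(q[:,0]<x+20)]
    if len(b):print(x,b[:,1].max().round(1),end=' ')
print('\n-x edge',[np.percentile(q[(q[:,1]>y)&(q[:,1]<y+10)][:,0],.5).round(1) for y in range(30,90,10)])
E
```

```text
[ 0.40599849 -0.39942484  0.25938744] [-1.79874678e+02 -7.61354217e-02  7.97104668e+01] [ 0.04509443  0.18360176 -0.0007372 ] 0.009697313046773022
plane [-5.99172565e-03  2.65725246e-06 -2.56674457e+01] 62065
-20 93.7 0 93.7 20 93.7 40 93.7 60 93.7 80 93.8 100 93.9 120 37.2 
-x edge [np.float64(-23.5), np.float64(-23.6), np.float64(-23.4), np.float64(-23.6), np.float64(-23.5), np.float64(-23.5)]
```

View pics/w15.png

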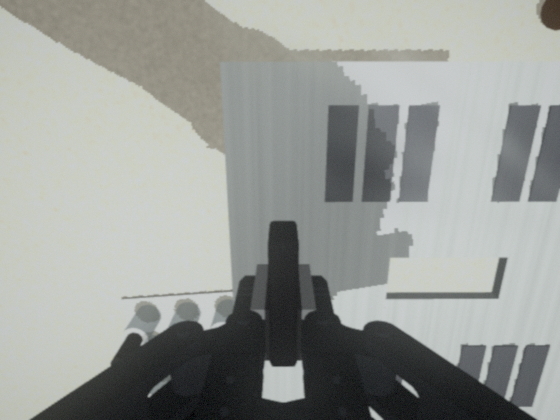

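drive_tool([
  [0,[0.011,0.04,0],0.7],
  [0,[0.011,0.04,0],0.7],
  [0,[0.011,0.04,0],0.7],
  [0,[0.011,0.04,0],0.7],
  [0,[0.011,0.04,0],0.7],
  [0,[0.011,0.04,0],0.7],
  [0,[0.012,0.042,0],0.1],
  [0,[0,0,0],0],
  [0,[0,0,0],0],
])

```text
time: 29.65
ee_pos: [0.4839, -0.1176, 0.2602]
tcp_rot: [-179.9, 0.0, 84.0]
wrist_force: [-0.8, -0.4, -2.0]
opening: 0.0101
```

drive_tool([
  [0,[0,0,-0.02],0],
  [0,[0,0,-0.02],0],
  [0,[0,0,-0.015],0],
  [0,[0,0,0],0],
  [0,[0,0,0],0],
])

```text
time: 30.28
ee_pos: [0.4844, -0.118, 0.2069]
tcp_rot: [180.0, 0.0, 84.0]
wrist_force: [0.2, 0.5, -1.6]
opening: 0.0097
```

```bash
cat > cov2.py <<'E'
from h import *
import sys
p,d,o=snap('wrist',sys.argv[1]); print(o['ee_pos'],o['tcp_rot'],o['wrist_force'],o['opening'])
P=cloud('wrist',d,o)*1000
S=np.array([559.9,-125.3]);t=np.radians(-6);c,s=np.cos(t),np.sin(t);Rm=np.array([[c,-s],[s,c]])
L=P.copy();L[...,:2]=(L[...,:2]-S)@Rm
zc=o['ee_pos'][2]*1000-25.7
def ed(z0,tol,lbl):
    m=abs(L[...,2]-z0)<tol;m[260:]=0;q=L[m]
    if len(q)<50:print(lbl,'none');return
    f=lambda a,p:np.percentile(a,p).round(1) if len(a) else None
    print(lbl,len(q),'+y:',[f(q[(q[:,0]>x)&(q[:,0]<x+15)][:,1],99.8) for x in (-80,-50,-20,10)],'-x:',[f(q[(q[:,1]>y)&(q[:,1]<y+15)][:,0],.3) for y in (40,60,80)])
ed(zc,6,'cover (94,-100)');ed(102,5,'tray (90,-95)');ed(50,5,'ster (108,-125)')
# brass nut
hsv=cv2.cvtColor(p,cv2.COLOR_RGB2HSV);m=(hsv[...,0]>12)&(hsv[...,0]<28)&(hsv[...,1]>150)&(L[...,2]>110)&(L[...,2]<150)&(abs(L[...,0])<40)&(abs(L[...,1])<40)
q=L[m]
if len(q): print('nut',len(q),q.min(0).round(1),q.max(0).round(1))
snap('side','s'+sys.argv[1]);cv2.imwrite('pics/s%sz.png'%sys.argv[1],cv2.resize(cv2.imread('pics/s%s.png'%sys.argv[1])[150:320,210:380],None,fx=3.5,fy=3.5,interpolation=2))
E
python3 cov2.py w16
```

```text
[ 0.48439096 -0.11797084  0.20691501] [1.79958772e+02 7.01354475e-03 8.39862110e+01] [ 0.24258865  0.49684708 -1.63040832] 0.009691665448218208
cover (94,-100) 64727 +y: [np.float64(93.0), np.float64(92.9), np.float64(92.9), np.float64(92.9)] -x: [np.float64(-99.5), np.float64(-99.6), np.float64(-99.5)]
tray (90,-95) none
ster (108,-125) 3027 +y: [np.float64(108.0), np.float64(107.9), np.float64(107.9), np.float64(107.8)] -x: [np.float64(-124.8), np.float64(-124.7), np.float64(-124.6)]
```

View pics/w16.png

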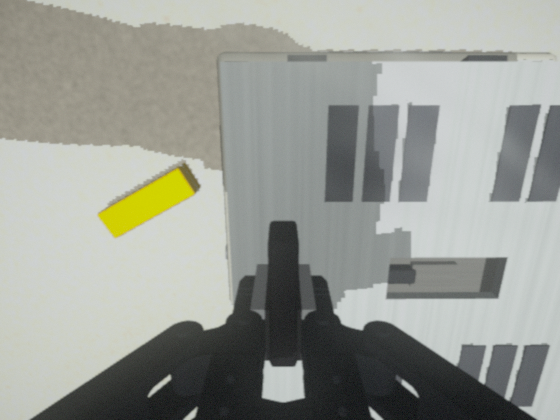

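View pics/sw16z.png

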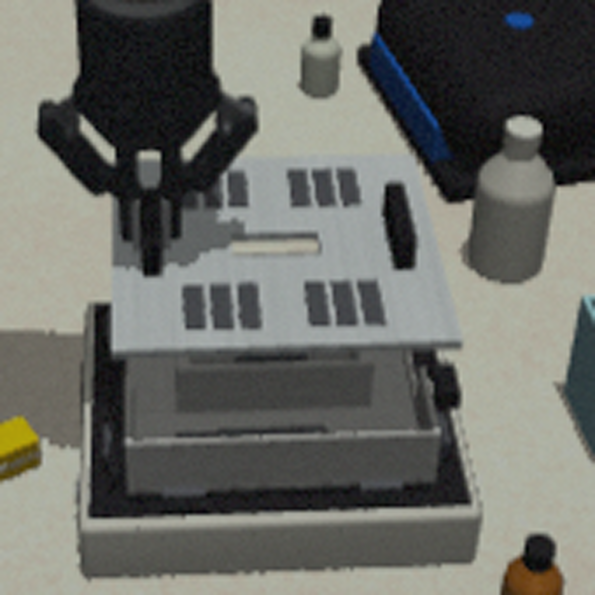

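drive_tool([
  [0,[0,0.001,-0.01],0],
  [0,[0,0,-0.01],0],
  [0,[0,0,-0.004],0],
  [0,[0,0,0],0],
  [0,[0,0,0],0],
])

```text
time: 31.0
ee_pos: [0.4844, -0.1167, 0.1825]
tcp_rot: [180.0, 0.0, 84.0]
wrist_force: [0.4, 0.3, -2.7]
opening: 0.01
```

```bash
python3 cov2.py w17
```

```text
[ 0.4843578  -0.11667541  0.18250896] [1.79982042e+02 2.22985299e-03 8.40115164e+01] [ 0.43013038  0.33869341 -2.66922997] 0.009967223743263046
cover (94,-100) 64786 +y: [np.float64(94.2), np.float64(94.2), np.float64(94.2), np.float64(94.6)] -x: [np.float64(-99.8), np.float64(-99.8), np.float64(-99.7)]
tray (90,-95) none
ster (108,-125) 4410 +y: [np.float64(107.8), np.float64(107.8), np.float64(107.7), np.float64(107.7)] -x: [np.float64(-124.6), np.float64(-124.4), np.float64(-124.4)]
nut 610 [-20.   -8.  132.9] [ 20.7   4.  143.5]
```

View pics/w17.png

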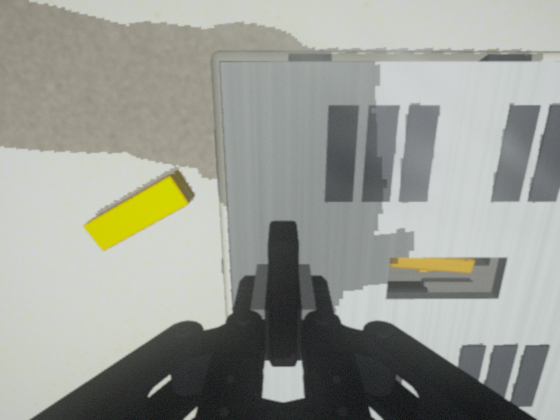

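View pics/sw17z.png

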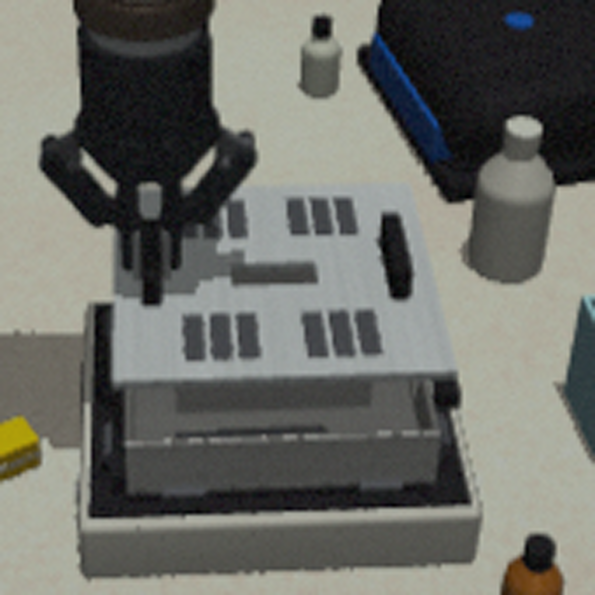

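drive_tool([
  [0,[0,0,-0.015],0],
  [0,[0,0,-0.015],0],
  [0,[0,0,-0.008],0],
  [0,[0,0,-0.004],0],
  [0,[0,0,0],0],
  [0,[0,0,0],0],
])

```text
time: 31.85
ee_pos: [0.4845, -0.1167, 0.1407]
tcp_rot: [180.0, 0.0, 84.0]
wrist_force: [-0.6, 0.3, -3.4]
opening: 0.0098
```

drive_tool([
  [0,[0,0,-0.003],0],
  [0,[0,0,-0.002],0],
  [0,[0,0,0],0],
  [0,[0,0,0],0],
])

```text
time: 32.35
ee_pos: [0.4843, -0.1166, 0.1353]
tcp_rot: [180.0, -0.0, 84.0]
wrist_force: [-0.5, -0.5, -3.0]
opening: 0.0099
```

```bash
python3 cov2.py w18
```

```text
[ 0.4843047  -0.11663859  0.13532591] [ 1.79996184e+02 -8.45974192e-04  8.40123614e+01] [-0.53309154 -0.50891218 -3.03755773] 0.009907647464202137
cover (94,-100) 64783 +y: [np.float64(94.3), np.float64(94.3), np.float64(94.2), np.float64(94.5)] -x: [np.float64(-99.8), np.float64(-99.8), np.float64(-99.8)]
tray (90,-95) 244 +y: [np.float64(69.8), None, np.float64(76.4), np.float64(88.4)] -x: [np.float64(14.9), np.float64(-79.4), np.float64(-22.0)]
ster (108,-125) 9636 +y: [np.float64(108.2), np.float64(108.1), np.float64(108.1), np.float64(108.0)] -x: [np.float64(-124.6), np.float64(-124.4), np.float64(-124.3)]
nut 2067 [-20.6  -4.7 127.3] [ 20.8  10.  143.6]
```

View pics/sw18z.png

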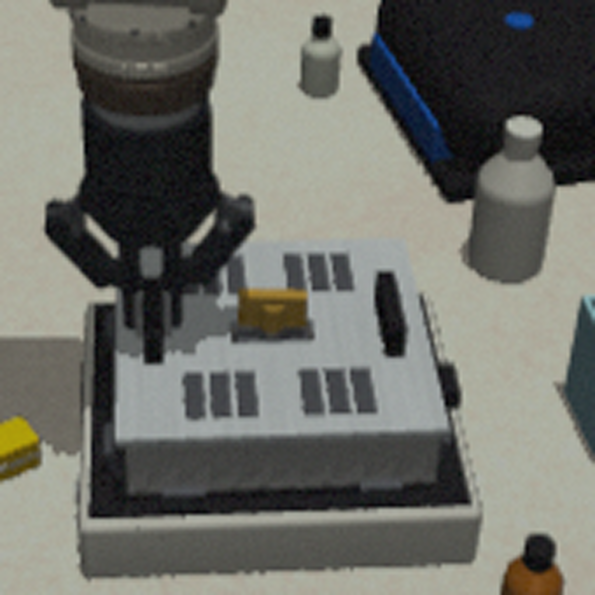

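drive_tool([
  [0,[0,0,-0.002],0],
  [0,[0,0,0],0],
  [0,[0,0,0],0],
])

```text
time: 32.83
ee_pos: [0.4844, -0.1167, 0.1335]
tcp_rot: [180.0, 0.0, 84.0]
wrist_force: [-0.6, 0.6, 1.5]
opening: 0.0096
```

drive_tool([
  [0.2,[0,0,0],0],
  [0.2,[0,0,0],0],
  [0.2,[0,0,0],0],
  [0.25,[0,0,0],0],
  [0.25,[0,0,0],0],
  [0.25,[0,0,0.02],0],
  [0.25,[0,0,0.04],0],
  [0.25,[0,0,0.05],0],
  [0.25,[0,0,0.03],0],
  [0.25,[0,0,0],0],
])

```text
time: 34.08
ee_pos: [0.485, -0.1168, 0.2757]
tcp_rot: [179.8, 0.0, 84.0]
wrist_force: [-0.1, -0.2, -0.4]
opening: 0.0215
```

```bash
python3 - <<'E'
from h import *
p,d,o=snap('wrist','w19'); print(o['ee_pos'],o['tcp_rot'],o['wrist_force'])
P=cloud('wrist',d,o)*1000
S=np.array([559.9,-125.3]);t=np.radians(-6);c,s=np.cos(t),np.sin(t);Rm=np.array([[c,-s],[s,c]])
L=P.copy();L[...,:2]=(L[...,:2]-S)@Rm
m=(abs(L[...,2]-108)<4);m[:,:220]=0;q=L[m]
print(len(q),q.min(0),q.max(0),np.median(q[:,2]));r=cv2.minAreaRect(P[m][:,:2].astype(np.float32));print(r)
print('plane',np.linalg.lstsq(np.c_[q[:,:2],np.ones(len(q))],q[:,2],rcond=None)[0])
hsv=cv2.cvtColor(p,cv2.COLOR_RGB2HSV);m=(hsv[...,0]>12)&(hsv[...,0]<28)&(hsv[...,1]>150)&(L[...,2]>139)&(abs(L[...,0])<40)&(abs(L[...,1])<40)
r=cv2.minAreaRect(P[m][:,:2].astype(np.float32));print('nut',r,L[m][:,2].mean(),L[m].mean(0))
snap('side','s19');cv2.imwrite('pics/s19z.png',cv2.resize(cv2.imread('pics/s19.png')[150:320,210:380],None,fx=3.5,fy=3.5,interpolation=2))
E
```

```text
[ 0.48503812 -0.11684596  0.27568548] [1.79769516e+02 2.99328253e-02 8.40100435e+01] [-0.10243307 -0.20832167 -0.38037763]
45789 [-100.37617517  -94.21558075  104.01736847] [100.562071    94.3330384  111.99887408] 107.83174500203901
((559.9696655273438, -125.24079895019531), (188.427490234375, 200.98516845703125), 83.95401763916016)
plane [-7.52002151e-04 -1.08391492e-03  1.07847675e+02]
nut ((0.0, 0.0), (0.0, 0.0), 0.0) nan [nan nan nan]<stdin>:10: RuntimeWarning: Mean of empty slice.
  ret = ret.dtype.type(ret / rcount)
  ret = um.true_divide(
```

View pics/s19z.png

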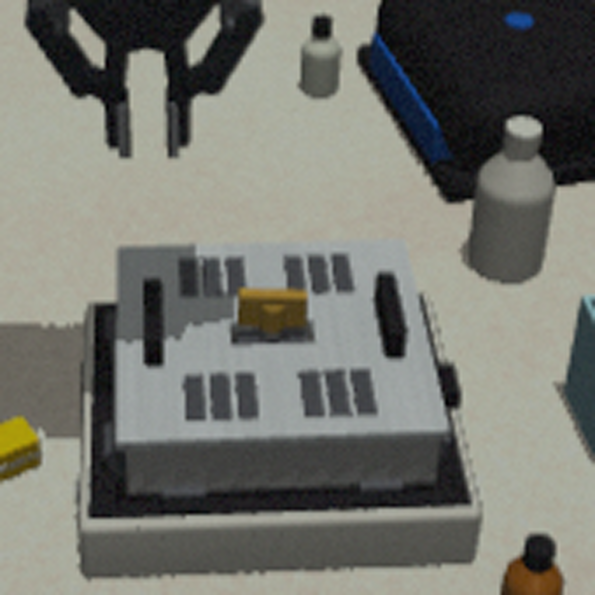

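View pics/w19.png

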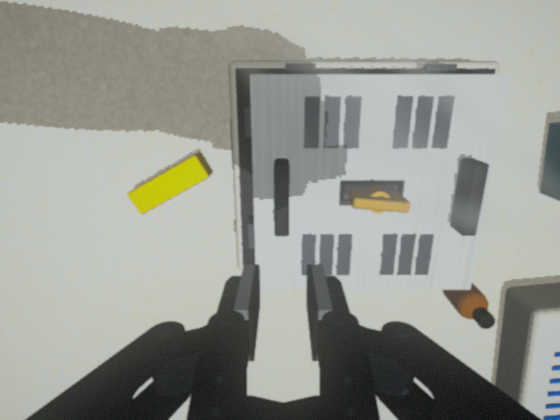

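```bash
python3 - <<'E'
from h import *
S=np.array([559.97,-125.24]);t=np.radians(-6);c,s=np.cos(t),np.sin(t);Rm=np.array([[c,-s],[s,c]])
for fn in ['w18','w19','w12']:
    z=np.load('pics/%s.npz'%fn);o=dict(ee_pos=z['pos'],tcp_rot=z['rot']);p=z['p']
    P=cloud('wrist',z['d'],o)*1000;L=P.copy();L[...,:2]=(L[...,:2]-S)@Rm
    hsv=cv2.cvtColor(p,cv2.COLOR_RGB2HSV);m=(hsv[...,0]>12)&(hsv[...,0]<30)&(hsv[...,1]>120)&(L[...,2]>110)&(L[...,2]<155)&(abs(L[...,0])<40)&(abs(L[...,1])<40)
    q=L[m];print(fn,len(q),q[:,2].min(),q[:,2].max())
    for zz in range(114,146,3):
        a=q[(q[:,2]>=zz)&(q[:,2]<zz+3)]
        if len(a)>5:
            mid=a[abs(a[:,0])<6];e=a[abs(a[:,0])>11]
            f=lambda b:(b[:,1].min().round(1),b[:,1].max().round(1)) if len(b)>3 else None
            print('  z',zz,len(a),'x',a[:,0].min().round(1),a[:,0].max().round(1),'mid y',f(mid),'end y',f(e))
    top=q[q[:,2]>138.5] 
    if len(top)>20:
        r=cv2.minAreaRect(top[:,:2].astype(np.float32));print('top rect local',np.round(r[0],1),np.round(r[1],1),r[2],top[:,2].mean())
im=cv2.imread('pics/w18.png');cv2.imwrite('pics/n18.png',cv2.resize(im[180:330,370:540],None,fx=4,fy=4,interpolation=2))
E
```

```text
w18 3291 118.07959063490006 143.5548534699136
  z 120 6 x 11.1 18.3 mid y None end y (np.float64(2.6), np.float64(4.0))
  z 123 22 x -3.1 17.0 mid y None end y (np.float64(2.9), np.float64(4.1))
  z 126 64 x -13.7 19.6 mid y (np.float64(7.0), np.float64(9.8)) end y (np.float64(2.3), np.float64(6.0))
  z 129 112 x -15.2 20.3 mid y (np.float64(6.9), np.float64(9.9)) end y (np.float64(2.2), np.float64(7.0))
  z 132 488 x -18.9 19.0 mid y (np.float64(3.8), np.float64(9.9)) end y (np.float64(2.7), np.float64(6.6))
  z 135 278 x -17.2 19.3 mid y (np.float64(4.1), np.float64(7.2)) end y (np.float64(2.7), np.float64(6.8))
  z 138 795 x -22.0 21.2 mid y (np.float64(-3.8), np.float64(6.1)) end y (np.float64(-5.1), np.float64(6.8))
  z 141 1521 x -22.6 20.7 mid y (np.float64(-3.1), np.float64(5.0)) end y (np.float64(-4.2), np.float64(6.8))
top rect local [-0.6  1.2] [ 9.4 43.9] 85.39307403564453 141.20426412470175
w19 299 132.26934150647173 143.4059037725098
  z 132 43 x -5.1 3.4 mid y (np.float64(-7.4), np.float64(8.7)) end y None
  z 138 47 x -19.4 8.1 mid y (np.float64(-4.0), np.float64(2.7)
[... 699 characters left out ...]
d y (np.float64(7.0), np.float64(9.2)) end y (np.float64(-0.7), np.float64(6.4))
  z 129 229 x -23.3 18.0 mid y (np.float64(6.4), np.float64(9.3)) end y (np.float64(-0.3), np.float64(6.3))
  z 132 517 x -23.0 19.4 mid y (np.float64(-8.7), np.float64(9.3)) end y (np.float64(-0.8), np.float64(6.4))
  z 135 266 x -22.9 18.3 mid y (np.float64(3.6), np.float64(8.6)) end y (np.float64(-0.6), np.float64(6.6))
  z 138 626 x -23.1 21.5 mid y (np.float64(-3.9), np.float64(5.2)) end y (np.float64(-4.7), np.float64(6.9))
  z 141 1439 x -22.8 20.3 mid y (np.float64(-3.8), np.float64(4.7)) end y (np.float64(-4.9), np.float64(6.5))
top rect local [-0.8  0.3] [ 9.4 44.3] 84.34184265136719 141.33359516907734
```

View pics/n18.png

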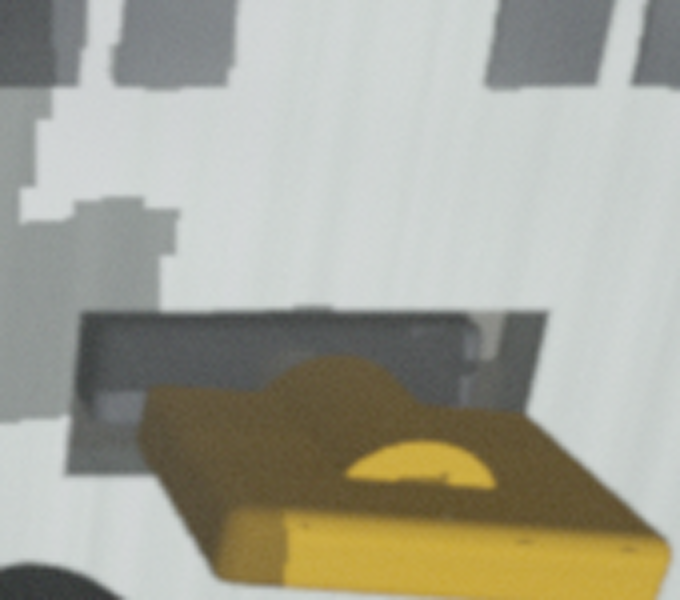

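drive_tool([
  [0.5,[0.01,-0.001,0],10.6],
  [0.5,[0.01,-0.001,0],10.6],
  [0.5,[0.01,-0.001,0],10.6],
  [0.5,[0.01,-0.001,0],10.6],
  [0.5,[0.01,-0.001,0],10.6],
  [0.5,[0.01,-0.001,0],10.6],
  [0.5,[0.01,-0.001,0],10.6],
  [0.5,[0.005,-0.001,0],10.6],
  [0.5,[0,0,-0.03],0.2],
  [0.5,[0,0,0],0],
], grip_force=40)

```text
time: 35.42
ee_pos: [0.5581, -0.1244, 0.2398]
tcp_rot: [180.0, -0.3, 169.0]
wrist_force: [-0.6, -0.2, -0.1]
opening: 0.0429
```

drive_tool([
  [0.5,[0,0,-0.03],0],
  [0.5,[0,0,-0.02],0],
  [0.5,[0,0,0],0],
  [0.5,[0,0,0],0],
])

```text
time: 35.92
ee_pos: [0.5595, -0.1247, 0.1945]
tcp_rot: [-180.0, 0.1, 169.0]
wrist_force: [0.4, -0.9, 0.3]
opening: 0.0426
```

```bash
cat > nut.py <<'E'
from h import *
import sys
p,d,o=snap('wrist',sys.argv[1]);print(o['ee_pos'],o['tcp_rot'],o['q'],o['opening'],o['wrist_force'],o['torque'])
S=np.array([559.97,-125.24]);t=np.radians(-6);c,s=np.cos(t),np.sin(t);Rm=np.array([[c,-s],[s,c]])
P=cloud('wrist',d,o)*1000;L=P.copy();L[...,:2]=(L[...,:2]-S)@Rm
hsv=cv2.cvtColor(p,cv2.COLOR_RGB2HSV);m=(hsv[...,0]>12)&(hsv[...,0]<30)&(hsv[...,1]>120)&(L[...,2]>110)&(L[...,2]<155)&(abs(L[...,0])<40)&(abs(L[...,1])<40)
q=L[m]
if len(q)>20:
    zt=np.percentile(q[:,2],95);top=q[q[:,2]>zt-2.2];r=cv2.minAreaRect(top[:,:2].astype(np.float32));print('top z',np.median(top[:,2]),'rect local',np.round(r[0],1),np.round(r[1],1),round(r[2],1),len(top))
E
python3 nut.py w20
```

```text
[ 0.55949013 -0.12471403  0.19451317] [-1.79997441e+02  6.09173792e-02  1.69001898e+02] [-1.25657591e+01  7.29455806e+00  6.08196871e+00  8.87264461e+01
 -8.91891818e-04 -1.56765669e+00] 0.042649890452829985 [ 0.44828485 -0.88388022  0.31796035] [ 4.33527348e-03 -2.54793884e-02 -2.63135104e-05]
top z 141.41987279199145 rect local [-1.   0.1] [ 8.5 41.9] 83.0 844
```

View pics/w20.png

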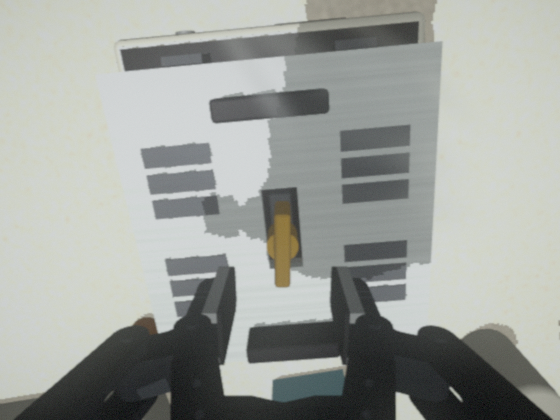

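drive_tool([
  [0.5,[0,0,-0.02],0],
  [0.5,[0,0,-0.012],0],
  [0.5,[0,0,-0.005],0],
  [0.5,[0,0,0],0],
  [0.3,[0,0,0],0],
  [0,[0,0,0],0],
  [0,[0,0,0],0],
  [0,[0,0,0],0],
  [0,[0,0,0],0],
])

```text
time: 37.1
ee_pos: [0.5594, -0.125, 0.1569]
tcp_rot: [-180.0, 0.1, 169.0]
wrist_force: [-1.4, -3.6, 5.0]
opening: 0.0077
```

drive_tool([
  [0,[0,0,-0.0003],-10],
  [0,[0,0,-0.0003],-10],
  [0,[0,0,-0.0003],-10],
  [0,[0,0,0],0],
  [0,[0,0,0],0],
])

```text
time: 37.72
ee_pos: [0.5595, -0.1249, 0.156]
tcp_rot: [180.0, 0.1, 139.0]
wrist_force: [-1.1, -2.8, 6.5]
opening: 0.0077
```

```bash
python3 nut.py w21
```

```text
[ 0.55951563 -0.12485453  0.15602341] [1.79980391e+02 6.56056593e-02 1.38993748e+02] [-1.25728993e+01  7.23669100e+00  1.77642348e+00  8.44727041e+01
 -1.39934126e-02  2.84333332e+01] 0.007715235265978547 [-1.118405   -2.78518601  6.49127917] [-0.54690172  0.16209865 -0.04258453]
top z 140.46206637670838 rect local [-0.7  0.8] [ 8.2 43.3] 55.2 1472
```

View pics/w21.png

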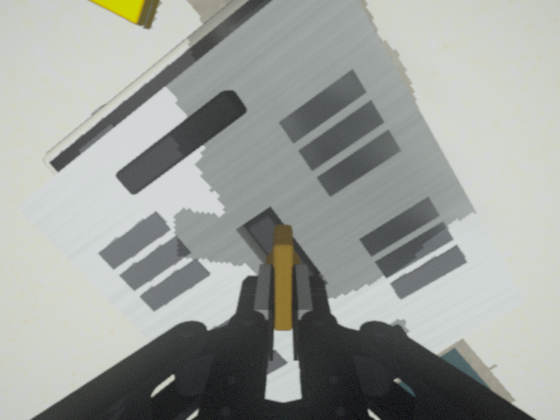

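Nut follows and drops about 1 mm. Continue 120° more.

drive_tool([
  [0,[0,0,-0.0003],-10],
  [0,[0,0,-0.0003],-10],
  [0,[0,0,-0.0003],-10],
  [0,[0,0,-0.0003],-10],
  [0,[0,0,-0.0003],-10],
  [0,[0,0,-0.0003],-10],
  [0,[0,0,-0.0003],-10],
  [0,[0,0,-0.0003],-10],
  [0,[0,0,-0.0003],-10],
  [0,[0,0,-0.0003],-10],
])

```text
time: 39.02
ee_pos: [0.5601, -0.1249, 0.1532]
tcp_rot: [179.9, -0.1, 38.7]
wrist_force: [2.3, -3.0, 5.4]
opening: 0.0077
```

drive_tool([
  [0,[0,0,-0.0003],-10],
  [0,[0,0,-0.0003],-10],
  [0,[0,0,0],0],
  [0,[0,0,0],0],
])

```text
time: 39.52
ee_pos: [0.5601, -0.125, 0.1526]
tcp_rot: [179.9, -0.1, 19.2]
wrist_force: [3.2, -5.2, 4.8]
opening: 0.0072
```

```bash
python3 nut.py w22
```

```text
[ 0.56014615 -0.1250006   0.15255515] [ 1.79906203e+02 -1.16289094e-01  1.91748883e+01] [-1.25713298e+01  7.26011490e+00  1.41984549e+00  8.40114881e+01
 -1.85771480e-02  1.48253853e+02] 0.0071695393791210765 [ 3.16950237 -5.16258251  4.75412647] [-1.00870575 -0.69301309  0.00125444]
top z 137.06897966606152 rect local [0.6 1. ] [42.9  8.5] 24.6 1140
```

drive_tool([
  [0.5,[0,0,0],0],
  [0.5,[0,0,0],0],
  [0.5,[0,0,0.015],0],
  [0.5,[0,0,0.02],0],
  [0.5,[0,0,0],10],
  [0.5,[0,0,0],10],
  [0.5,[0,0,0],10],
  [0.5,[0,0,0],10],
  [0.5,[0,0,0],10],
  [0.5,[0,0,0],10],
])

```text
time: 40.83
ee_pos: [0.5593, -0.1245, 0.1878]
tcp_rot: [180.0, -0.0, 79.4]
wrist_force: [0.2, -1.0, -0.4]
opening: 0.0425
```

drive_tool([
  [0.5,[0,0,0],10],
  [0.5,[0,0,0],10],
  [0.5,[0,0,0],10],
  [0.5,[0,0,0],10],
  [0.5,[0,0,0],10],
  [0.5,[0,0,0],10],
  [0.5,[0,0,0],10],
  [0.5,[0,0,0],10],
  [0.5,[0,0,0],10],
  [0.5,[0,0,0],10],
])

```text
time: 42.08
ee_pos: [0.5594, -0.1245, 0.1878]
tcp_rot: [180.0, 0.0, 179.4]
wrist_force: [-0.7, -0.2, 0.3]
opening: 0.0426
```

drive_tool([
  [0.5,[0,0,0],10],
  [0.5,[0,0,0],10],
  [0.5,[0,0,0],0],
  [0.5,[0,0,0],0],
])

```text
time: 42.58
ee_pos: [0.5594, -0.1246, 0.1873]
tcp_rot: [-180.0, 0.0, -161.2]
wrist_force: [0.2, -0.5, 0.7]
opening: 0.0425
```

```bash
python3 nut.py w23
```

```text
[ 0.5593537  -0.1246114   0.18725616] [-1.79993387e+02  2.08530204e-02 -1.61194982e+02] [-1.25615104e+01  7.27063899e+00  5.25540715e+00  8.79635207e+01
  5.20788405e-03 -3.13665267e+01] 0.04253083766863832 [ 0.20325889 -0.49674532  0.68034063] [-0.0007532   0.03365997 -0.02613798]
top z 136.89618359343683 rect local [-0.8 -0.3] [41.5  8.5] 24.6 733
```

View pics/w23.png

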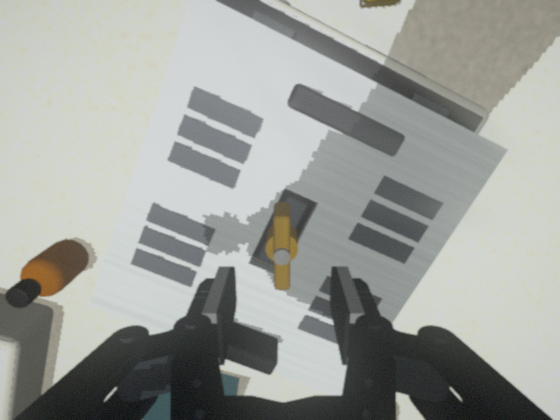

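drive_tool([
  [0.5,[0,0,-0.02],0],
  [0.5,[0,0,-0.01],0],
  [0.5,[0,0,-0.0045],0],
  [0.5,[0,0,0],0],
  [0.3,[0,0,0],0],
  [0,[0,0,0],0],
  [0,[0,0,0],0],
  [0,[0,0,0],0],
  [0,[0,0,0],0],
])

```text
time: 43.75
ee_pos: [0.5596, -0.1251, 0.1529]
tcp_rot: [-179.9, 0.0, -161.0]
wrist_force: [1.5, -5.4, 5.0]
opening: 0.0073
```

drive_tool([
  [0,[0,0,-0.0003],-10],
  [0,[0,0,-0.0003],-10],
  [0,[0,0,-0.0003],-10],
  [0,[0,0,-0.0003],-10],
  [0,[0,0,-0.0003],-10],
  [0,[0,0,-0.0003],-10],
  [0,[0,0,-0.0003],-10],
  [0,[0,0,-0.0003],-10],
  [0,[0,0,-0.0003],-10],
  [0,[0,0,0],0],
])

```text
time: 45.0
ee_pos: [0.5597, -0.1249, 0.1503]
tcp_rot: [179.9, 0.1, 108.9]
wrist_force: [0.9, -3.7, 5.1]
opening: 0.0072
```

```bash
python3 nut.py w24
```

```text
[ 0.5597353  -0.12493771  0.15033685] [1.79926134e+02 6.57871541e-02 1.08877483e+02] [-1.25745883e+01  7.26338753e+00  1.17899579e+00  8.38182682e+01
 -1.75793532e-02  5.85478716e+01] 0.007225118234211785 [ 0.90148631 -3.70125707  5.14571473] [-0.83600204 -0.31283857 -0.01188367]
top z 134.3835413292199 rect local [-0.4  0.9] [ 8.2 43.7] 25.2 1093
```

drive_tool([
  [0,[0,0,-0.0003],-10],
  [0,[0,0,-0.0003],-10],
  [0,[0,0,-0.0001],-4],
  [0,[0,0,0],0],
  [0,[0,0,0],0],
])

```text
time: 45.68
ee_pos: [0.5599, -0.125, 0.1497]
tcp_rot: [179.9, 0.0, 85.1]
wrist_force: [2.7, -4.1, 5.2]
opening: 0.0072
```

```bash
python3 nut.py w25
```

```text
[ 0.55985491 -0.1249546   0.14969126] [1.79887357e+02 3.34518236e-02 8.50805850e+01] [-1.25733719e+01  7.26492191e+00  1.10948325e+00  8.37284663e+01
 -1.81508113e-02  8.23459918e+01] 0.007245622989593346 [ 2.7379221  -4.07162692  5.22144053] [-0.93181525 -0.4372457  -0.01360251]
top z 133.81954112301605 rect local [-0.1  1.2] [ 8.2 43.1] 1.3 1059
```

drive_tool([
  [0,[0,0,-0.0002],-6],
  [0,[0,0,0],0],
  [0,[0,0,0],0],
])

```text
time: 46.1
ee_pos: [0.5598, -0.125, 0.1496]
tcp_rot: [179.9, 0.0, 79.1]
wrist_force: [0.9, -4.7, 5.1]
opening: 0.0074
```

```bash
python3 nut.py w26
```

```text
[ 0.55984075 -0.12499153  0.14958944] [1.79880344e+02 2.84876105e-02 7.90770283e+01] [-1.25741272e+01  7.26045001e+00  1.09332024e+00  8.37124434e+01
 -2.50279501e-02  8.83487884e+01] 0.0073523038167818515 [ 0.88128179 -4.68480577  5.14599596] [-0.91175349 -0.42316793 -0.07292512]
top z 133.62469018357473 rect local [-0.   1.1] [43.4  8.7] 84.6 1065
```

drive_tool([
  [0,[0,0,-0.0001],-6],
  [0,[0,0,0],0],
  [0,[0,0,0],0],
])

```text
time: 46.52
ee_pos: [0.5598, -0.125, 0.1495]
tcp_rot: [179.9, 0.0, 73.1]
wrist_force: [1.9, -4.2, 7.4]
opening: 0.0076
```

```bash
python3 nut.py w27
```

```text
[ 0.55983806 -0.12498116  0.14950527] [1.79877970e+02 1.17546226e-02 7.30832896e+01] [-1.25750406e+01  7.25986872e+00  1.08339951e+00  8.37027407e+01
 -2.09590193e-02  9.43416351e+01] 0.007583124573060908 [ 1.88320337 -4.22523593  7.41614965] [-0.86059916 -0.42297623  0.04777042]
top z 133.59912580952044 rect local [-0.1  1.1] [43.4  8.2] 79.3 1064
```

drive_tool([
  [0,[0,0,-0.0001],-6],
  [0,[0,0,0],0],
  [0,[0,0,0],0],
])

```text
time: 46.95
ee_pos: [0.5599, -0.125, 0.1495]
tcp_rot: [179.9, 0.0, 67.1]
wrist_force: [1.7, -3.8, 5.8]
opening: 0.0081
```

```bash
python3 nut.py w28
```

```text
[ 0.55987039 -0.12499579  0.14948654] [1.79870126e+02 1.46709546e-03 6.70875084e+01] [-1.25740251e+01  7.25819158e+00  1.07947394e+00  8.36937798e+01
 -2.47508708e-02  1.00338437e+02] 0.00807700187673208 [ 1.65963411 -3.78563731  5.79541095] [-0.94600004 -0.35343944  0.11980935]
top z 133.5863202616297 rect local [-0.   1.4] [43.2  8.6] 73.6 1065
```

drive_tool([
  [0.3,[0,0,0],0],
  [0.4,[0,0,0],0],
  [0.4,[0,0,0],0],
  [0.4,[0,0,0.02],0],
  [0.4,[0,0,0.05],0],
  [0.4,[0,0,0.05],0],
  [0.4,[-0.02,0,0.02],0],
  [0.4,[-0.04,0,0],0],
  [0.4,[0,0,0],0],
  [0.4,[0,0,0],0],
])

```text
time: 48.25
ee_pos: [0.4995, -0.1246, 0.2884]
tcp_rot: [180.0, -0.0, 67.0]
wrist_force: [0.3, 0.6, -0.1]
opening: 0.0341
```

```bash
python3 nut.py w29; python3 - <<'E'
from h import *
z=np.load('pics/w29.npz');o=dict(ee_pos=z['pos'],tcp_rot=z['rot']);P=cloud('wrist',z['d'],o)*1000
m=(abs(P[...,2]-108)<4);n,lab,st,c=cv2.connectedComponentsWithStats(m.astype(np.uint8));i=1+st[1:,4].argmax();q=P[lab==i]
print(cv2.minAreaRect(q[:,:2].astype(np.float32)),np.median(q[:,2]),np.linalg.lstsq(np.c_[q[:,:2]-q[:,:2].mean(0),np.ones(len(q))],q[:,2],rcond=None)[0])
snap('side','s29');cv2.imwrite('pics/s29z.png',cv2.resize(cv2.imread('pics/s29.png')[150:320,210:380],None,fx=3.5,fy=3.5,interpolation=2))
snap('top','t29')
E
```

```text
[ 0.4994898  -0.12460684  0.28844959] [ 1.79983853e+02 -1.14343794e-02  6.70142410e+01] [-1.40120472e+01  1.04415181e+00  9.92044543e+00  9.88585610e+01
  8.77583975e-03  9.89737147e+01] 0.03407327351737656 [ 0.2611439   0.6376466  -0.11050979] [-0.01843172 -0.0426183   0.04278012]
top z 133.67459876928746 rect local [-1.2 -2. ] [35.   7.5] 72.8 221
((559.7164306640625, -125.1937255859375), (188.93368530273438, 200.89686584472656), 83.99800109863281) 107.865601783907 [-1.18549076e-03 -1.05620337e-03  1.07880196e+02]
```

View pics/w29.png

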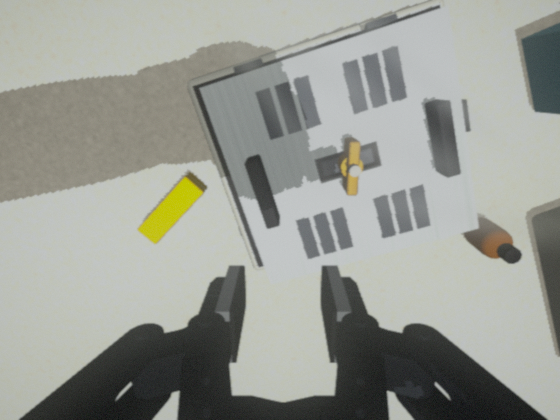

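View pics/s29z.png

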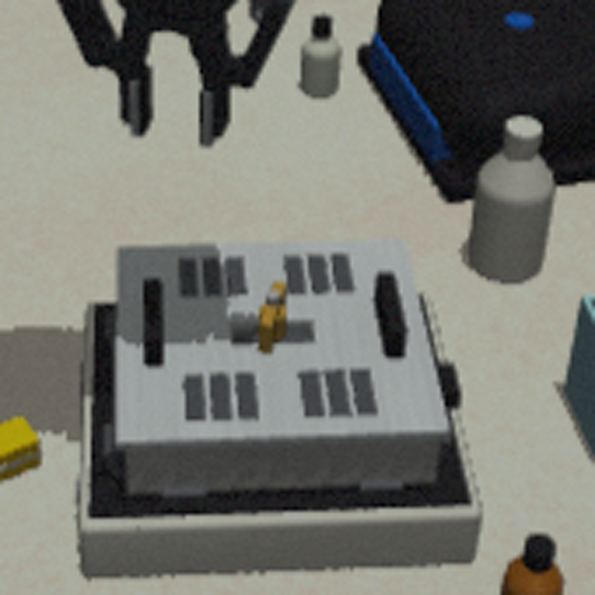

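View pics/t29.png

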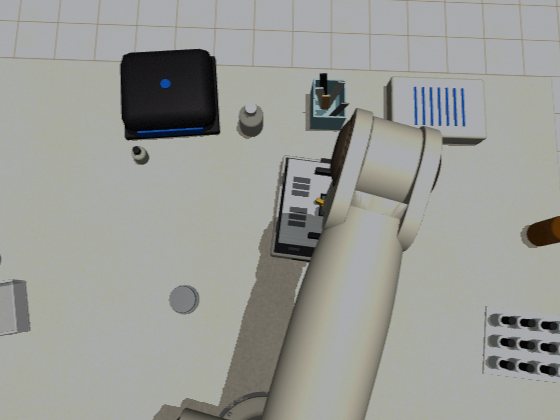

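```bash
python3 -c "
from workcell import job;print(job.job_done())"
```

```text
the job is handed in; nothing more can be done
None
```

I set the tray on its rails, laid the foot rasp and the nail nippers in its troughs, seated the cover and screwed the wing nut down. I then handed the job in at about 48 s, and no verdict was reported. The rasp and nippers were the only loose instruments I saw.

**Last checks**
- **Cover:** it lies flat, centred within about 0.5 mm, with its underside at about 102 mm. Tilt was under 0.002 rad.
- **Tray:** before the cover went on, its rim stood at about 102 mm and it was centred within about 1 mm.
- **Instruments:** pictures from above showed both inside the tray, one in each trough, before it was covered.
- **Wing nut:** about 287° clockwise (5.0 rad), read from the bar's angle, and it did not spring back when I let go. Its top had stopped sinking.
- **Bystanders:** the lotion, white polish bottle and cream jar appear where they began. The amber bottle looked undisturbed, but I did not measure it.

**Not confirmed**
- **Lever and clamping force:** I could not read either directly. I judged the lever pressed because the tray stood at rail height, and the nut tight because it had stopped sinking.
- **Twisting moment at the end:** it stayed small (at most 0.12 Nm) and changed sign between readings, so I did not rely on it.
- **Contact with the nut:** while I was letting go of the tray, a finger joint touched the nut (about 28 N sideways on the wrist). It stayed nearly in line, about 0.08 rad off, and the tray stayed seated.

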